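# Level the tilt stage and roll the lens onto it

## Robot

A 6-joint arm with a two-finger parallel gripper is mounted at the origin on the work surface. World frame = base frame: x ahead of the robot, y to its left, z up, the work surface at z = 0. Lengths are in m, angles in degrees, forces in N, time in s.
With the tool pointing down it reaches from about 0.35 to 0.775 m from the base axis. Payload 5.5 kg.
Tool frame: the origin (TCP) lies midway between the tips of the shut fingers; the grasp point (between the pads) lies 19 mm behind it; z points along the fingers, y is the direction in which the jaws open and shut (so a half turn about z gives the same grasp; the last joint's range is limited). The gripper opens to 85 mm and grips with 20 to 120 N. Pads are 22 mm wide; open, the fingers measure 114 mm over their backs; the gripper's body (76 mm by 85 mm) begins 54 mm behind the grasp point. The pads swing forward as they close: fully open they stand 13 mm farther back than shut.
Start: joints at [-82.54, 17.945, 2.641, 74.691, 0, 82.002], TCP at [0.153, -0.554, 0.205] pointing down, gripper open.
Joint ranges: [-158.12, 158.12], [-49.38, 96.58], [-58.88, 72.47], [-126.05, 133.96], [-84.25, 85.87], [-180, 180]. Speed limits (degrees/s): [147.25, 147.25, 180, 180, 180, 180].

## Interface

Orientations are given as [roll, pitch, yaw] about the fixed x, y, z axes, in that order (R = Rz(yaw) Ry(pitch) Rx(roll)).
In Python, from rig import * gives the robot as it stands.
- The arm moves only by the shell command python3 -m pendant 'ROWS' [OPENING] [FORCE]. ROWS is JSON, a list of rows, each an object with "translation": the shift along the world's x, y, z in m, a list of three; "turn": the turn, a rotation vector about the world's x, y, z in rad, a list of three. A call has 1 to 12 rows; each row is the pose to reach, as a shift and turn from the pose commanded when the call began; what a row does not reach only later rows make up. A row lasts 1/12 s, in which the tool goes at most 41.7 mm and 7.16 degrees, less where a joint would pass 70% of its speed; a pose out of reach is approached as far as the arm can. A call with a gripper value outside its range is refused whole. OPENING is the finger opening in m, from 0 to 0.0854, set as the call begins (- or left out, the last holds). The fingers move at their own pace and stop on an object; FORCE is the grip in N (left out, the last holds). Time passes only in rows, so rows that repeat a pose let the fingers close. It gives the time, the measured TCP pose, the force and the opening at its end, in the units of the state.
- get_state(): the state, without advancing time (a new reading comes with each control period).
- camera(name): name is "scene" or "side" or "wrist"; returns the picture (384x512x3 uint8, red, green, blue); there is no depth.
- camera_info(name): a dict with "intrinsics" (3x3 intrinsics, pixels), "rvec" (rotation vector, rad) and "tvec" (3), from world to camera coordinates, as OpenCV has them. Camera axes: x right, y down, z forward; pixel columns grow to the right and rows downward; lengths in m; the calibration is good to about 2 mm. The wrist camera is an equidistant fisheye: a pixel r from the principal point sees the ray r / f radians off the axis. A picture is of the moment at which its call begins: read the wrist's pose just before it. camera_info takes no time and is no camera call; for the wrist camera it gives the pose at the moment of the call.
- job_done(): hands the job in, once; it reports no verdict.
The state is a dict: "clock": time; "joints": joint angles; "joint_vel": joint speeds; "tau": joint torques, N m; "position": TCP position; "eef_rot": TCP orientation; "ft_force": force on the tool from outside, world axes, zero at the start; "wrist_torque": the same for the moment, N m; "finger_gap": finger opening in m.
Only numpy, scipy, OpenCV 4.12 (cv2) and the standard library are available. Lean on these libraries where they do the work, as an engineer would, in place of code of your own. Each camera call takes 0.05 s, during which the arm holds its last target.

## Task

Turn the two bar-handled foot knobs until the hinged aluminium platform sits level, flush with the fixed black dock beside it. Then roll the round lens cell on its rim, without lifting it or letting it fall over, along the track from the dock onto the platform and leave it standing at rest between the two low cross ribs, the platform still level. Do not disturb the other things on the table.

Things in the scene. Friction and masses are not known exactly. Their poses are not given: they have to be found in the camera images.
- stage: Fixed dark base plate, 240 (x) x 360 (y) x 15 mm, carrying the platform and the dock. Its origin is on the table directly under the middle of the platform; its y axis runs along the disc's track, from the platform towards the dock. The dock is a fixed black block 70 mm wide in x, at x = 0, from y = 114 to 232 mm, its track 57 mm above the table between side rails 10 mm high and 39 mm apart, with an 18 mm high end stop at y = 227 mm.
- platform_top (a point): Middle of the upper face of the aluminium platform, a plate 220 x 220 x 12 mm, 57 mm above the table when level (it is then parallel to the stage and flush with the dock, 4 mm gap). Its z axis is the plate's normal. It tips about a ball pivot under the plate at x = -75, y = +75 mm (the stage's axes, from the middle). A track along y, 43 mm wide between side rails 10 mm high, crosses it at x = 0, in line with the dock's.
- rocker (a joint): Tilt of the platform about the stage's y direction, rad; 0 is level, positive: the +x side is high. Moved only by the far knob: +0.04 rad per rad of clockwise turn.
- platform (a joint): Tilt of the platform about its x direction, rad; 0 is level, positive: the -y side is high. Moved only by the near knob: +0.04 rad per rad of clockwise turn.
- knob_far_mid (a point): Centre of the bar handle of the far foot knob, on its axis, 42 mm above the platform's upper face, at platform x = +75, y = +75 mm. The black bar is two-ended, 80 mm long, 16 mm thick and 24 mm high (its underside 30 mm above the plate). Turning it clockwise, seen from above, raises its own corner; it can turn about 3 rad either way from level and stays where it is left (0.18 N m of friction, about 5 N at the end of the bar).
- knob_far_tip (a point): One end of the bar of the far knob, 40 mm from its centre.
- knob_near_mid (a point): The same for the near foot knob, at platform x = -75, y = -75 mm.
- knob_near_tip (a point): One end of the bar of the near knob, 40 mm from its centre.
- lens_cell: Round aluminium cell with a glass lens, a disc 76 mm in diameter and 32 mm thick, about 0.3 kg, standing on its rim in the dock's track, free to roll. The origin is its centre, 38 mm above the track; its rim smooth; push it at or below its centre height, for pushed higher up it wedges against the track; x is its axle (level, across the track), its z axis points up at the start and turns with it.
- rest_spot (a point): Where the disc must rest: the point on the platform's upper face midway between the two low cross ribs (1.6 mm high, 24 mm apart), in the middle of the track, 35 mm from the platform's middle on the side away from the dock. Its axes are those of the platform (y along the track towards the dock). Once over the first rib the disc stands on the plate between the ribs.
- iris_post: Bystander, not to be disturbed: a lens on a post, 140 mm tall on a 60 mm round foot. Origin at the centre of its underside.
- beam_trap: Bystander, not to be disturbed: a black finned block, 70 x 70 x 65 mm. Origin at the centre of its underside.
- driver: Bystander, not to be disturbed: a screwdriver lying down. Origin at the centre of its underside.
Not all that is in view belongs to the job. Of the things that look like the lens_cell, the middle-sized one is meant.

How it is judged:
By the outcome, as a careful person would: the job done as asked, in the order asked, and still so for the second after the job is handed in, with the robot touching nothing.
It also fails if it takes over 67 s, if anything falls off the work surface, if the arm or the gripper's body presses on something with over 40 N, if the wrist force passes 120 N, or if a joint passes its speed limit or range.

## Working session

There is one attempt and no reset: what is moved stays moved. The work goes in short steps, Python scripts to look and compute and a shell command to move; the robot and the scene stay as the last step left them, time stands still between calls to the robot, and variables do not carry over. Pictures are saved under pics/ and viewed, and the job is handed in when it is done.

```bash
ls; mkdir -p pics; python3 - <<'E'
from rig import *
import cv2
print(get_state())
for n in ["scene","side","wrist"]:
    print(n,camera_info(n))
    im=camera(n); cv2.imwrite(f"pics/{n}0.png",im[:,:,::-1])
E
```

```text
pics
{'clock': 0.0, 'joints': array([-8.25406514e+01,  1.79898784e+01,  2.57604713e+00,  7.46907217e+01,
        8.30204233e-04,  8.20026328e+01]), 'joint_vel': array([ 0.07203131, -0.00952792,  0.01142889,  0.01997364, -0.07729006,
        0.03557686]), 'tau': array([-6.22047501e-04, -4.80627930e+01,  2.98532814e+01,  1.91851758e-02,
       -1.88406370e-04,  1.07788236e-05]), 'position': array([ 0.1531753 , -0.55363397,  0.20381149]), 'eef_rot': array([-1.79896579e+02, -1.53683258e-02,  1.54567012e+01]), 'ft_force': array([-0.63973944, -0.20543266, -0.00566369]), 'wrist_torque': array([ 0.0006567 ,  0.00150162, -0.01608374]), 'finger_gap': 0.08530306562146774}
scene {'intrinsics': array([[400.66881361,   0.        , 258.58396696],
       [  0.        , 400.66881361, 187.83668193],
       [  0.        ,   0.        ,   1.        ]]), 'rvec': array([ 1.25316078,  2.41377034, -0.83215302]), 'tvec': array([ 0.3094233 , -0.30090776,  1.5059223 ])}
side {'intrinsics': array([[460.75655643,   0.        , 252.79866901],
       [  0.        , 460.75655643, 190.06590426],
       [  0.        ,   0.        ,   1.        ]]), 'rvec': array([ 0.58927724, -2.61260419,  1.2296957 ]), 'tvec': array([0.47779695, 0.22667703, 1.15730281])}
wrist {'intrinsics': array([[297.31863964,   0.        , 258.75225493],
       [  0.        , 297.31863964, 191.84693748],
       [  0.        ,   0.        ,   1.        ]]), 'rvec': array([-2.31219765,  1.75726129,  0.25226782]), 'tvec': array([-0.57486715, -0.0360192 ,  0.37868649])}
```

View pics/scene0.png

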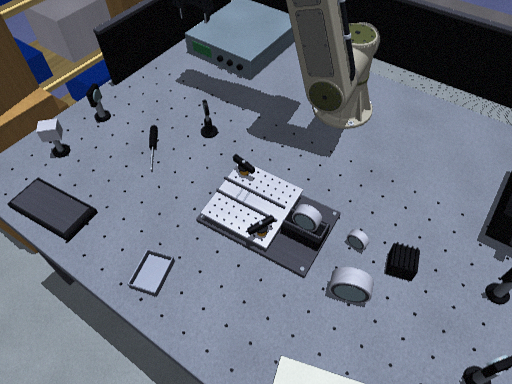

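View pics/side0.png

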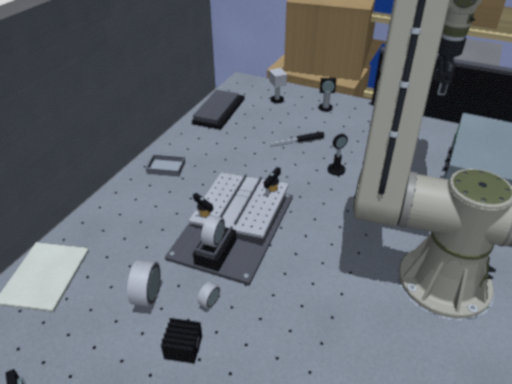

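View pics/wrist0.png

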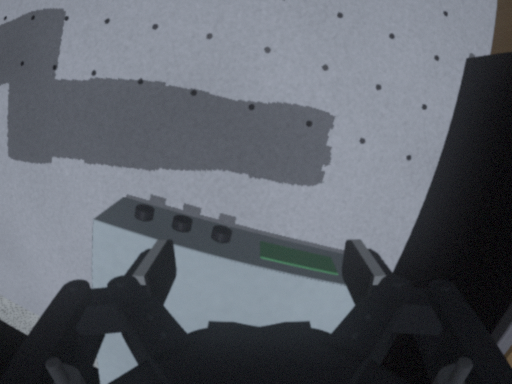

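The scene view shows three lens-cell look-alikes: the dock disc at (306,219), a small one at (357,240) and a large one at (351,284). The dock disc is the middle-sized one. I'll check it in a close crop.

```bash
cat > h.py <<'E'
import numpy as np, cv2
from rig import *
from scipy.spatial.transform import Rotation as Ro
def cam(n): 
    c=camera_info(n); R=cv2.Rodrigues(c['rvec'])[0]; return c['intrinsics'],R,c['tvec'].ravel()
def ray(n,uv,c=None):
    K,R,t=c or cam(n)
    uv=np.asarray(uv,float); x=(uv-K[:2,2])/K[0,0]
    if n=='wrist':
        r=np.linalg.norm(x); d=np.array([*(x/r*np.sin(r)),np.cos(r)])
    else: d=np.array([*x,1.])
    d/=np.linalg.norm(d); return -R.T@t, R.T@d
def onz(n,uv,z,c=None):
    o,d=ray(n,uv,c); return o+d*(z-o[2])/d[2]
def tri(obs):
    A=np.zeros((3,3));b=np.zeros(3);P=[]
    for n,uv,*c in obs:
        o,d=ray(n,uv,*c);M=np.eye(3)-np.outer(d,d);A+=M;b+=M@o;P.append((M,o))
    p=np.linalg.solve(A,b); return p,[np.linalg.norm(M@(p-o)) for M,o in P]
def proj(n,p,c=None):
    K,R,t=c or cam(n); q=R@np.asarray(p)+t
    if n=='wrist':
        r=np.hypot(q[0],q[1]);th=np.arctan2(r,q[2]);return K[:2,2]+K[0,0]*th*q[:2]/r
    return K[:2,2]+K[0,0]*q[:2]/q[2]
E
python3 - <<'E'
import cv2
a=cv2.imread('pics/scene0.png')[145:285,190:350]
cv2.imwrite('pics/sc_c.png',cv2.resize(a,None,fx=5,fy=5,interpolation=cv2.INTER_CUBIC)[:600,:800])
a=cv2.imread('pics/side0.png')[160:280,160:310]
cv2.imwrite('pics/si_c.png',cv2.resize(a,None,fx=5,fy=5,interpolation=cv2.INTER_CUBIC))
E
```

```text
(no output)
```

View pics/sc_c.png

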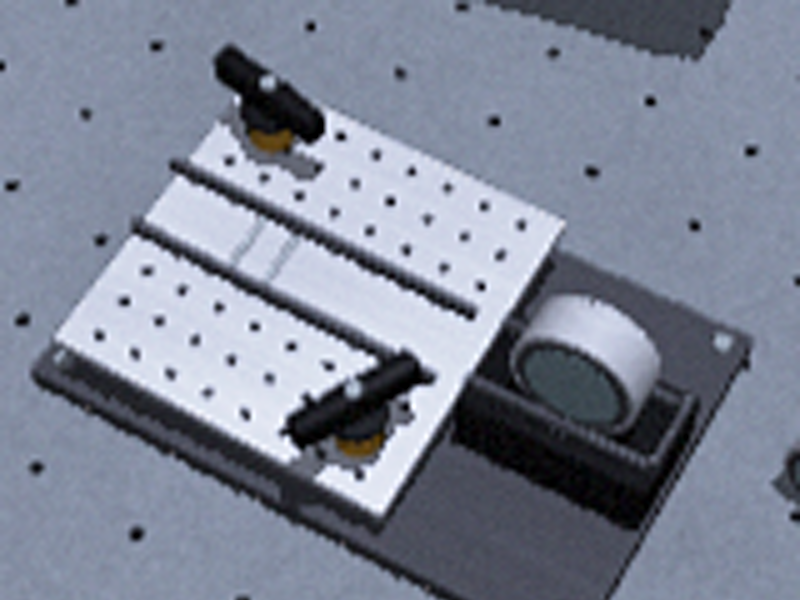

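View pics/si_c.png

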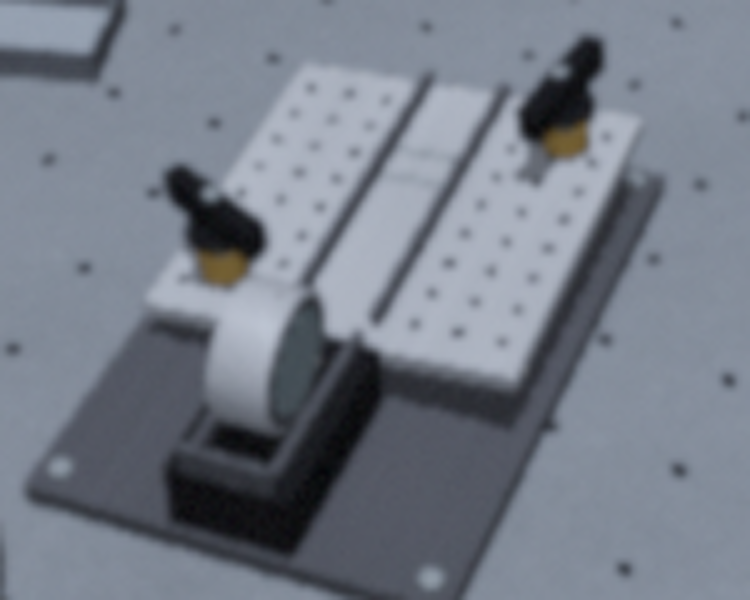

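```bash
cat > m1.py <<'E'
from h import *
S=lambda x,y:(190+x/5-.4,145+y/5-.4); D=lambda x,y:(160+x/5-.4,160+y/5-.4)
def t(name,a,b):
    p,r=tri([('scene',S(*a)),('side',D(*b))]); print(name,p.round(4),np.round(r,4))
t('far mid?',(352,388),(210,193))
t('near mid?',(268,83),(562,72))
t('plate corner +x+y?',(385,512),(150,300)); 
t('plate corner -x+y',(565,225),(518,384))
t('plate corner +x-y',(55,345),(305,65))
t('dock end corner lo',(660,462),(172,465))
t('screw',(722,342),(430,577))
t('disc top?',(585,325),(250,330))
for p in [(722,342),(60,355)]: print(onz('scene',S(*p),.015))
for p in [(60,467),(430,577),(640,177)]: print(onz('side',D(*p),.015))
E
python3 m1.py
```

```text
far mid? [0.6453 0.0812 0.0989] [0.0006 0.0006]
near mid? [ 0.5065 -0.0773  0.1162] [0.0014 0.0014]
plate corner +x+y? [0.6684 0.1186 0.0399] [0.0024 0.0024]
plate corner -x+y [0.4517 0.1011 0.0526] [0.0012 0.0012]
plate corner +x-y [ 0.6897 -0.0988  0.0455] [0.0031 0.0031]
dock end corner lo [0.5755 0.2365 0.0701] [0.0027 0.0027]
screw [0.4491 0.2118 0.0185] [0.0013 0.0013]
disc top? [0.5582 0.176  0.1217] [0.0071 0.0071]
[0.44765032 0.21219338 0.015     ]
[ 0.68162356 -0.10497279  0.015     ]
[0.65950571 0.22425487 0.015     ]
[0.4502032  0.20771916 0.015     ]
[ 0.47296335 -0.1254321   0.015     ]
```

```bash
cat > m2.py <<'E'
from m1 import *
for nm,a,b,z in [('near',(225,65),(312,122),.12),('far',(300,428),(418,365),.105)]:
    p=onz('scene',S(*a),z);q=onz('scene',S(*b),z);d=q-p
    print(nm,p,q,np.linalg.norm(d),np.degrees(np.arctan2(d[1],d[0])))
for nm,uv in [('iris',(208,135)),('iris2',(102,117)),('driver',(153,145)),('box',(240,60)),('trap',(403,268)),('small',(357,248)),('big',(350,300))]:
    print(nm,onz('scene',uv,0).round(3))
c=camera_info('wrist'); R=cv2.Rodrigues(c['rvec'])[0]; o=-R.T@c['tvec'].ravel()
s=get_state(); T=Ro.from_euler('xyz',s['eef_rot'],degrees=True).as_matrix()
print('cam in tool',T.T@(o-s['position']), 'axes',(T.T@R.T).round(3))
E
python3 m2.py|tail -12
```

```text
near [ 0.51348439 -0.10322515  0.12      ] [ 0.51998834 -0.03479641  0.12      ] 0.06873713388182232 84.57051380147242
far [0.68506018 0.0760609  0.105     ] [0.61649845 0.10467082 0.105     ] 0.07429157958136884 157.34985241339626
iris [ 0.398 -0.317  0.   ]
iris2 [ 0.55  -0.698  0.   ]
driver [ 0.546 -0.442  0.   ]
box [-0.026 -0.493  0.   ]
trap [0.49  0.452 0.   ]
small [0.506 0.32  0.   ]
big [0.656 0.375 0.   ]
cam in tool [ 7.25896417e-02  5.02989548e-05 -1.69529191e-01] axes [[ 0.001 -0.96  -0.281]
 [ 1.     0.001  0.002]
 [-0.001 -0.281  0.96 ]]
```

```bash
python3 -m pendant '[{"translation":[0.02,0.02,0.04],"turn":[0,0,0.12]},{"translation":[0.04,0.045,0.07],"turn":[0,0,0.24]},{"translation":[0.065,0.075,0.08],"turn":[0,0,0.36]},{"translation":[0.09,0.105,0.08],"turn":[0,0,0.48]},{"translation":[0.115,0.135,0.08],"turn":[0,0,0.6]},{"translation":[0.14,0.165,0.08],"turn":[0,0,0.72]},{"translation":[0.165,0.195,0.08],"turn":[0,0,0.84]},{"translation":[0.19,0.225,0.08],"turn":[0,0,0.96]},{"translation":[0.215,0.255,0.08],"turn":[0,0,1.08]},{"translation":[0.24,0.285,0.08],"turn":[0,0,1.2]},{"translation":[0.265,0.315,0.08],"turn":[0,0,1.25]},{"translation":[0.29,0.345,0.08],"turn":[0,0,1.3]}]'
python3 -m pendant '[{"translation":[0.025,0.03,0],"turn":[0,0,0]},{"translation":[0.05,0.06,0],"turn":[0,0,0]},{"translation":[0.075,0.09,0],"turn":[0,0,0]},{"translation":[0.097,0.12,0],"turn":[0,0,0]},{"translation":[0.097,0.15,0],"turn":[0,0,0]},{"translation":[0.097,0.15,0],"turn":[0,0,0]},{"translation":[0.097,0.15,0],"turn":[0,0,0]}]'
cat > shot.py <<'E'
import sys
from h import *
import pickle
n=sys.argv[1]; tag=sys.argv[2]
c=cam(n); im=camera(n)[:,:,::-1]; cv2.imwrite(f'pics/{tag}.png',im); pickle.dump(c,open(f'{tag}.pkl','wb'))
x,y,w,h,f=map(int,sys.argv[3:8]) if len(sys.argv)>7 else (0,0,512,384,1)
if f>1: cv2.imwrite(f'pics/{tag}_c.png',cv2.resize(im[y:y+h,x:x+w],None,fx=f,fy=f,interpolation=cv2.INTER_CUBIC))
s=get_state(); print(s['clock'],s['position'],s['eef_rot'],s['joints'].round(1))
E
python3 shot.py wrist w1
```

```text
clock: 1.15
position: [0.444, -0.2074, 0.2847]
eef_rot: [180.0, 0.0, 90.1]
ft_force: [1.1, -0.9, 0.7]
finger_gap: 0.0851
clock: 1.73
position: [0.5402, -0.0576, 0.2843]
eef_rot: [-179.9, -0.0, 90.1]
ft_force: [0.1, -0.4, -0.4]
finger_gap: 0.0852
1.7833 [ 0.54008453 -0.05879317  0.2844338 ] [-1.79963799e+02  1.50616478e-02  9.00339752e+01] [-14.7  13.9   8.3  84.4  -0.   75.3]
```

View pics/w1.png

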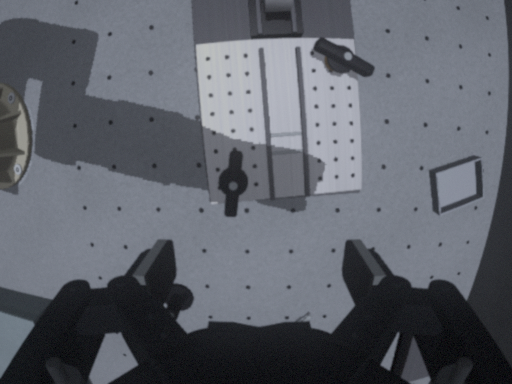

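```bash
python3 -m pendant '[{"translation":[0.01,0.035,0],"turn":[0,0,0]},{"translation":[0.02,0.07,0],"turn":[0,0,0]},{"translation":[0.03,0.10,0],"turn":[0,0,0]},{"translation":[0.03,0.10,0],"turn":[0,0,0]},{"translation":[0.03,0.10,0],"turn":[0,0,0]},{"translation":[0.03,0.10,0],"turn":[0,0,0]}]'
python3 shot.py wrist w2
```

```text
clock: 2.28
position: [0.57, 0.0394, 0.2846]
eef_rot: [-180.0, 0.0, 89.9]
ft_force: [0.7, 0.5, 0.1]
finger_gap: 0.0853
2.3333 [0.57000944 0.03906475 0.28473723] [-1.79992912e+02  3.02591429e-02  8.98285453e+01] [-4.1 17.2 12.7 85.5 -0.  86.1]
```

View pics/w2.png

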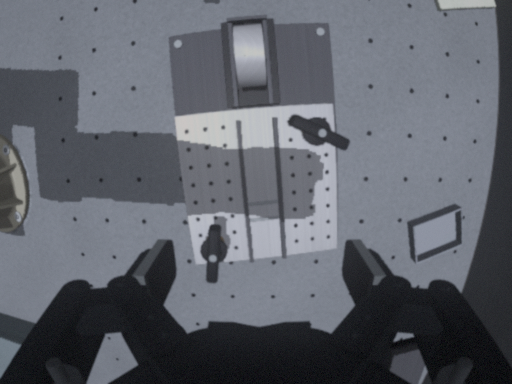

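```bash
cat > holes.py <<'E'
from h import *
import pickle,sys
from scipy.optimize import linear_sum_assignment
def detect(tag):
    g=cv2.imread(f'pics/{tag}.png',0).astype(np.float32)
    bg=cv2.medianBlur(g.astype(np.uint8),11).astype(np.float32)
    d=bg-g; m=((d>0.25*bg)&(bg>40)).astype(np.uint8)
    n,l,st,ce=cv2.connectedComponentsWithStats(m,connectivity=8)
    out=[]
    for i in range(1,n):
        if 4<=st[i,4]<=40 and max(st[i,2:4])<=8:
            ys,xs=np.where(l==i); y0,y1,x0,x1=ys.min()-1,ys.max()+2,xs.min()-1,xs.max()+2
            w=np.clip(d[y0:y1,x0:x1],0,None); Y,X=np.mgrid[y0:y1,x0:x1]
            out.append((np.sum(w*X)/w.sum(),np.sum(w*Y)/w.sum()))
    return np.array(out)
def run(a,b,org,yaw,half=.105,tol=5,z0=.057):
    ca,cb=[pickle.load(open(f'{t}.pkl','rb')) for t in (a,b)]
    A,B=detect(a),detect(b); c,s=np.cos(yaw),np.sin(yaw)
    P=[]
    for u in A:
        p=onz('wrist',u,z0,ca); q=p[:2]-org; l=np.array([c*q[0]+s*q[1],-s*q[0]+c*q[1]])
        if np.abs(l).max()>half: continue
        best=None
        for z in np.arange(z0-.02,z0+.021,.002):
            e=proj('wrist',onz('wrist',u,z,ca),cb); dd=np.linalg.norm(B-e,axis=1); j=dd.argmin()
            if dd[j]<1.0 and (best is None or abs(z-z0)<abs(best[1]-z0)): best=(j,z)
        if best is None: continue
        P.append(np.r_[tri([('wrist',u,ca),('wrist',B[best[0]],cb)])[0]])
    P=np.array(P); 
    Q=P[:,:2]-org; L=np.c_[c*Q[:,0]+s*Q[:,1],-s*Q[:,0]+c*Q[:,1]]
    k=np.ones(len(P),bool)
    for _ in range(6):
        M=np.c_[L,np.ones(len(L))]; sol=np.linalg.lstsq(M[k],P[k,2],rcond=None)[0]; r=P[:,2]-M@sol; k=abs(r)<max(2.2*np.std(r[k]),.0015)
    print('n',len(P),k.sum(),'slope x,y',sol[:2].round(4),'z0',sol[2].round(4),'rms',np.std(r[k]).round(4))
    return L[k],P[k],sol
if __name__=='__main__':
    L,P,sol=run(sys.argv[1],sys.argv[2],np.array([.573,0.0]),np.radians(4.1))
    print(np.c_[L,P[:,2]].round(3)[np.lexsort((L[:,1].round(2),L[:,0].round(2)))][::3])
E
python3 holes.py w1 w2
python3 - <<'E'
from h import *; import pickle
c1,c2=[pickle.load(open(f'{t}.pkl','rb')) for t in('w1','w2')]
for n,a,b in [('far',(347,57),(322,132)),('near',(233,186),(213,258))]:
    print(n,tri([('wrist',a,c1),('wrist',b,c2)]))
for uv in [(178,44),(320,31)]: print(onz('wrist',uv,.016,c2))
E
```

```text
far (array([0.64982275, 0.08077308, 0.08969133]), [np.float64(1.6946537656463193e-07), np.float64(1.6946537668056043e-07)])
near (array([ 0.51128643, -0.07849369,  0.11606049]), [np.float64(0.0002848136041145722), np.float64(0.00028481360411449755)])
[0.45203174 0.21006004 0.016     ]
[0.66160448 0.22805556 0.016     ]Traceback (most recent call last):
  File "holes.py", line 37, in <module>
    L,P,sol=run(sys.argv[1],sys.argv[2],np.array([.573,0.0]),np.radians(4.1))
            ~~~^^^^^^^^^^^^^^^^^^^^^^^^^^^^^^^^^^^^^^^^^^^^^^^^^^^^^^^^^^^^^^
  File "holes.py", line 18, in run
    A,B=detect(a),detect(b); c,s=np.cos(yaw),np.sin(yaw)
        ~~~~~~^^^
  File "holes.py", line 14, in detect
    out.append((np.sum(w*X)/w.sum(),np.sum(w*Y)/w.sum()))
                       ~^~
ValueError: operands could not be broadcast together with shapes (0,5) (5,5)
```

```bash
sed -i 's/if 4<=st\[i,4\]<=40/if st[i,1]>1 and st[i,0]>1 and st[i,1]<375 and st[i,0]<500 and 3<=st[i,4]<=40/' holes.py; python3 holes.py w1 w2
```

```text
n 39 36 slope x,y [-0.0885 -0.0457] z0 0.0543 rms 0.0006
[[-0.092 -0.062  0.066]
 [-0.093  0.037  0.061]
 [-0.067 -0.013  0.061]
 [-0.068  0.062  0.058]
 [-0.042 -0.062  0.061]
 [-0.044  0.037  0.056]
 [ 0.047 -0.062  0.054]
 [ 0.047  0.013  0.05 ]
 [ 0.073 -0.087  0.051]
 [ 0.072 -0.012  0.049]
 [ 0.098 -0.086  0.05 ]
 [ 0.097 -0.012  0.047]]
```

```bash
python3 -m pendant '[{"translation":[-0.02,-0.035,-0.01],"turn":[0,0,-0.05]},{"translation":[-0.04,-0.07,-0.03],"turn":[0,0,-0.05]},{"translation":[-0.055,-0.105,-0.05],"turn":[0,0,-0.05]},{"translation":[-0.0595,-0.117,-0.08],"turn":[0,0,-0.05]},{"translation":[-0.0595,-0.117,-0.11],"turn":[0,0,-0.05]},{"translation":[-0.0595,-0.117,-0.11],"turn":[0,0,-0.05]}]' 0.05
python3 shot.py wrist w3
```

```text
clock: 2.83
position: [0.5057, -0.0778, 0.1694]
eef_rot: [-179.5, -0.1, 86.8]
ft_force: [-0.9, -0.4, -0.9]
finger_gap: 0.0497
2.8833 [ 0.50750273 -0.0774081   0.17241419] [-1.79655502e+02 -8.39162829e-02  8.68581543e+01] [-17.6  12.1  -9.6  68.6  -0.   75.5]
```

View pics/w3.png

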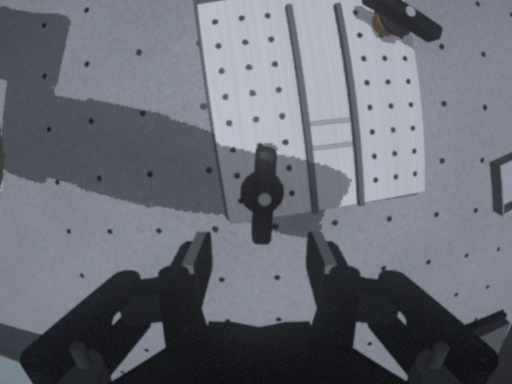

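```bash
python3 -m pendant '[{"translation":[0,0,-0.03],"turn":[0,0,0]},{"translation":[0,0,-0.06],"turn":[0,0,0]},{"translation":[0,0,-0.083],"turn":[0,0,0]},{"translation":[0,0,-0.083],"turn":[0,0,0]},{"translation":[0,0,-0.083],"turn":[0,0,0]}]' 0.05
python3 -m pendant '[{"translation":[0,0,0],"turn":[0,0,0]},{"translation":[0,0,0],"turn":[0,0,0]},{"translation":[0,0,0],"turn":[0,0,0]},{"translation":[0,0,0],"turn":[0,0,0]},{"translation":[0,0,0],"turn":[0,0,0]}]' 0.0 60
```

```text
clock: 3.3
position: [0.5111, -0.0764, 0.0929]
eef_rot: [-180.0, 0.0, 87.1]
ft_force: [-0.3, -0.0, 0.5]
finger_gap: 0.0501
clock: 3.72
position: [0.5114, -0.0764, 0.0927]
eef_rot: [179.9, 0.0, 87.1]
ft_force: [0.6, -0.3, -0.4]
finger_gap: 0.0002
```

```bash
python3 shot.py wrist w4; python3 shot.py side s4 200 130 120 120 5; python3 shot.py scene c4 180 110 160 120 5
```

```text
3.7667 [ 0.51110433 -0.07631558  0.09235283] [1.79939043e+02 1.56690687e-02 8.70840904e+01] [-17.4  15.1 -17.5  57.3   0.   75.5]
3.8167 [ 0.51096058 -0.07628464  0.0921039 ] [1.79961482e+02 1.06217213e-02 8.70827503e+01] [-17.4  15.1 -17.5  57.3  -0.   75.5]
3.8667 [ 0.51081127 -0.07623472  0.09194098] [1.79980766e+02 5.01184543e-03 8.70820261e+01] [-17.4  15.1 -17.6  57.3  -0.   75.5]
```

View pics/w4.png

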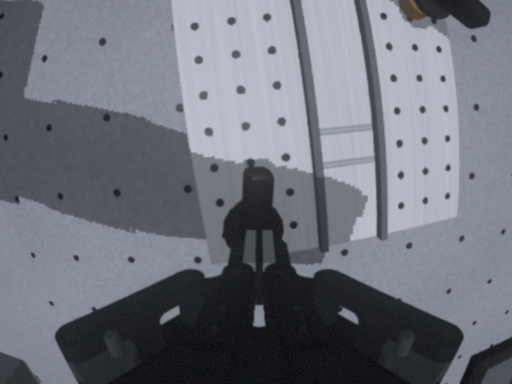

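View pics/s4_c.png

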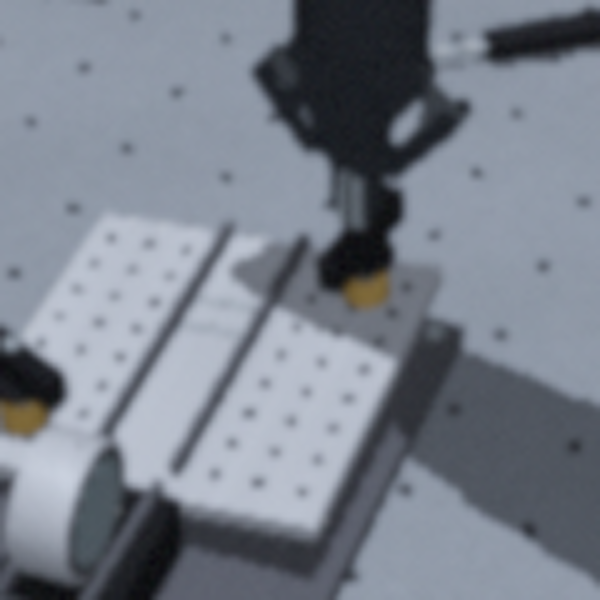

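View pics/c4_c.png

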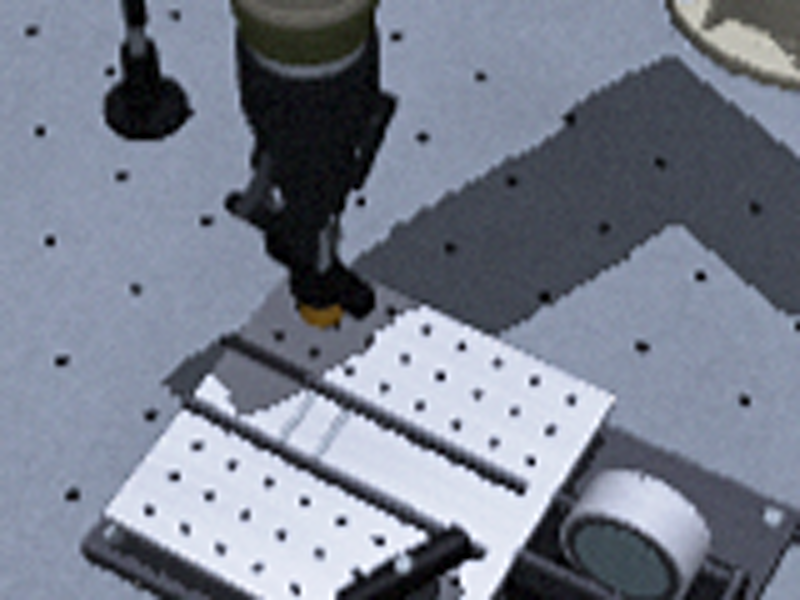

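```bash
python3 -c "
import cv2
a=cv2.imread('pics/w4.png')[150:310,180:340]
a=cv2.convertScaleAbs(a,alpha=2.2,beta=10)
cv2.imwrite('pics/w4c.png',cv2.resize(a,None,fx=3.7,fy=3.7,interpolation=cv2.INTER_CUBIC))
from h import *
print(get_state()['finger_gap'],proj('wrist',get_state()['position']))
for z in (.094,.106,.118): print(z,proj('wrist',[.511,-.078,z]),proj('wrist',[.509,-.038,z]),proj('wrist',[.513,-.118,z]))
"
```

```text
6.848648286596431e-06 [256.89618129 225.75640127]
0.094 [257.33855051 229.68642945] [250.29878249 165.73245514] [263.40630322 283.56693577]
0.106 [257.28068203 238.03824428] [249.71524565 170.17303414] [263.6929678  293.96536099]
0.118 [257.21576979 247.51284108] [249.04117945 175.31963075] [264.00793911 305.46475908]
```

View pics/w4c.png

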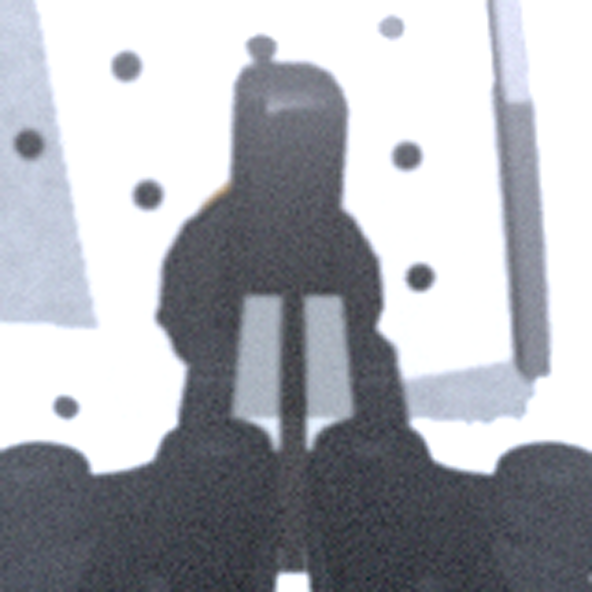

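```bash
python3 -c "
from h import *
p=get_state()['position']; print(p)
print('tcp side crop',(proj('side',p)-[200,130])*5,'scene',(proj('scene',p)-[180,110])*5)
for z in (.07,.094,.106,.118):print(z,(proj('side',[.511,-.078,z])-[200,130])*5,(proj('side',[.509,-.038,z])-[200,130])*5)
"
python3 holes.py w1 w3; python3 holes.py w2 w3;python3 holes.py w2 w4
```

```text
[ 0.51081127 -0.07623472  0.09194098]
tcp side crop [350.04758207 254.48903799] scene [313.77831975 285.87795368]
0.07 [350.31613752 282.29916812] [324.99440402 323.35145575]
0.094 [351.05767135 249.86549619] [325.45371769 290.68954975]
0.106 [351.43489074 233.36643798] [325.68745953 274.0681109 ]
0.118 [351.81651217 216.67484034] [325.92398968 257.24839455]
n 42 35 slope x,y [-0.0828 -0.0318] z0 0.0541 rms 0.0008
[[-0.093 -0.063  0.063]
 [-0.093  0.062  0.061]
 [-0.068  0.037  0.058]
 [-0.042 -0.087  0.062]
 [-0.043  0.013  0.058]
 [ 0.045  0.087  0.049]
 [ 0.047 -0.012  0.051]
 [ 0.046  0.063  0.047]
 [ 0.072 -0.037  0.05 ]
 [ 0.07   0.038  0.047]
 [ 0.098 -0.061  0.048]
 [ 0.097  0.014  0.045]]
n 39 37 slope x,y [-0.0883 -0.0435] z0 0.0544 rms 0.0004
[[-0.092 -0.063  0.065]
 [-0.093  0.012  0.062]
 [-0.094  0.087  0.059]
 [-0.068  0.037  0.059]
 [-0.042 -0.087  0.062]
 [-0.043 -0.013  0.058]
 [-0.044  0.087  0.054]
 [ 0.047 -0.037  0.051]
 [ 0.046  0.038  0.049]
 [ 0.072 -0.061  0.051]
 [ 0.071  0.038  0.047]
 [ 0.097 -0.036  0.048]
 [ 0.096  0.039  0.044]]
n 15 15 slope x,y [-0.0815 -0.0404] z0 0.0538 rms 0.0002
[[ 0.048 -0.087  0.053]
 [ 0.046  0.063  0.048]
 [ 0.072 -0.012  0.048]
 [ 0.098 -0.086  0.049]
 [ 0.097 -0.011  0.046]]
```

```bash
python3 -c "
from h import *; import pickle
c={t:pickle.load(open(f'{t}.pkl','rb')) for t in('w1','w2','w3','w4')}
for s in (('w1','w2'),('w1','w3'),('w2','w3'),('w1','w2','w3')):
  u={'w1':(233,186),'w2':(213,258),'w3':(264,200)}
  print(s,tri([('wrist',u[t],c[t]) for t in s]))
print(tri([('wrist',(267,149),c['w3']),('wrist',(259,172),c['w4'])]), 'bar end')
for t in c: print(t,-c[t][1].T@c[t][2])
for z in (.06,.08,.1,.118): print(z,onz('wrist',(264,200),z,c['w3']),onz('wrist',(233,186),z,c['w1']),onz('wrist',(213,258),z,c['w2']))
a=[cv2.resize(cv2.convertScaleAbs(cv2.imread(f'pics/{t}.png')[y:y+100,x:x+100],alpha=2),None,fx=4,fy=4,interpolation=cv2.INTER_CUBIC) for t,x,y in (('w2',165,195),('w3',215,140))]
cv2.imwrite('pics/x.png',np.hstack(a))
"
```

```text
('w1', 'w2') (array([ 0.51128643, -0.07849369,  0.11606049]), [np.float64(0.0002848136041145722), np.float64(0.00028481360411449755)])
('w1', 'w3') (array([ 0.51058868, -0.07960382,  0.1122827 ]), [np.float64(0.00017316043973404613), np.float64(0.00017316043973403158)])
('w2', 'w3') (array([ 0.51085397, -0.07950094,  0.1139104 ]), [np.float64(0.0004229994031187772), np.float64(0.0004229994031186547)])
('w1', 'w2', 'w3') (array([ 0.51092497, -0.0789787 ,  0.11483047]), [np.float64(0.00022316734551369735), np.float64(0.0005015487458164199), np.float64(0.0004054856327090118)])
(array([ 0.51468172, -0.03977348,  0.10522315]), [np.float64(0.0003021749986164818), np.float64(0.0003021749986165633)]) bar end
w1 [0.54101137 0.01425921 0.45383112]
w2 [0.5710914  0.11134549 0.45410989]
w3 [ 0.51214173 -0.00648324  0.33911741]
w4 [ 0.51556153 -0.00449672  0.26213906]
0.06 [ 0.51012518 -0.09665201  0.06      ] [ 0.50603501 -0.09379207  0.06      ] [ 0.50168668 -0.11007121  0.06      ]
0.08 [ 0.51026968 -0.09019101  0.08      ] [ 0.50781122 -0.08830488  0.08      ] [ 0.50520878 -0.09883492  0.08      ]
0.1 [ 0.51041417 -0.08373002  0.1       ] [ 0.50958744 -0.08281769  0.1       ] [ 0.50873088 -0.08759863  0.1       ]
0.118 [ 0.51054422 -0.07791513  0.118     ] [ 0.51118603 -0.07787922  0.118     ] [ 0.51190077 -0.07748597  0.118     ]
```

View pics/x.png

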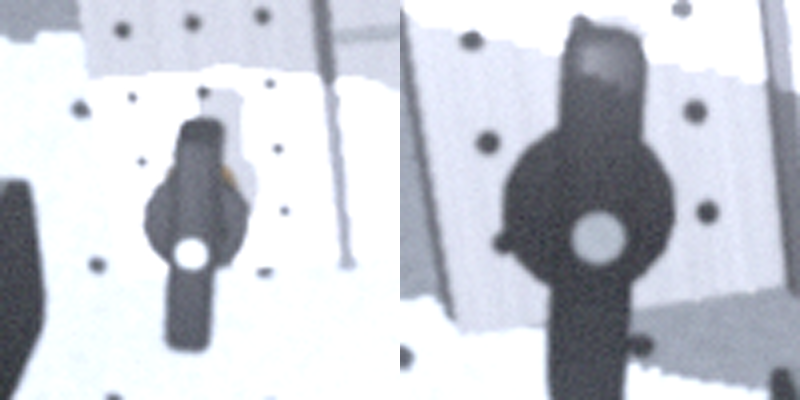

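```bash
python3 -m pendant '[{"translation":[0,0,0],"turn":[0,0,0.1]},{"translation":[0,0,0],"turn":[0,0,0.2]},{"translation":[0,0,0],"turn":[0,0,0.2]}]'
python3 shot.py wrist w5; python3 -c "
from rig import *
s=get_state();print(s['wrist_torque'],s['ft_force'],s['finger_gap'])
import cv2
a=cv2.imread('pics/w5.png')[150:310,180:340]
cv2.imwrite('pics/w5c.png',cv2.resize(cv2.convertScaleAbs(a,alpha=2.2,beta=10),None,fx=3.7,fy=3.7,interpolation=cv2.INTER_CUBIC))
"; python3 holes.py w2 w5 |head -1
```

```text
clock: 4.12
position: [0.5107, -0.0762, 0.0917]
eef_rot: [-180.0, -0.0, 98.7]
ft_force: [-0.1, -0.2, -0.8]
finger_gap: 0.0001
4.1667 [ 0.51064497 -0.0761978   0.09164858] [-1.79991820e+02 -6.75063367e-03  9.84231548e+01] [-17.4  15.2 -17.6  57.3   0.   64.2]
[ 0.02262502  0.00485557 -0.0186581 ] [-0.03139188  0.81510437 -0.23812295] 0.0001285419941864528
n 18 18 slope x,y [-0.086  -0.0407] z0 0.0542 rms 0.0002
```

View pics/w5c.png

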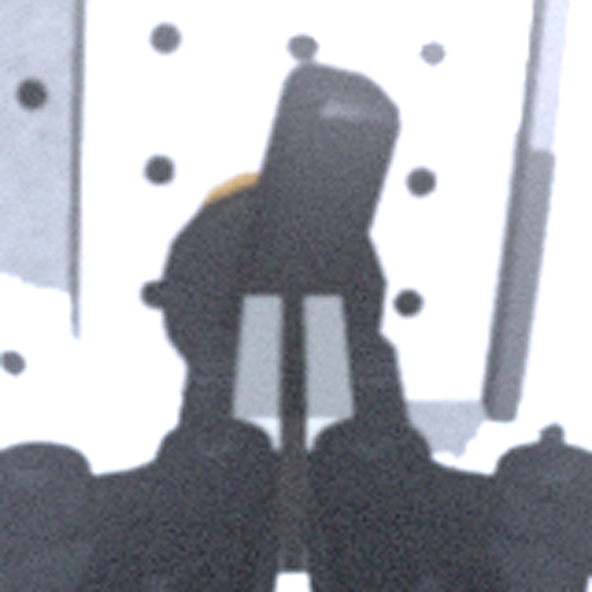

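```bash
python3 -m pendant '[{"translation":[0,0,0],"turn":[0,0,-0.2]},{"translation":[0,0,0],"turn":[0,0,-0.2]},{"translation":[0,0,0],"turn":[0,0,-0.2]}]' 0.03
python3 shot.py wrist w6; python3 -c "
import cv2
a=cv2.imread('pics/w6.png')[150:310,180:340]
cv2.imwrite('pics/w6c.png',cv2.resize(cv2.convertScaleAbs(a,alpha=2.2,beta=10),None,fx=3.7,fy=3.7,interpolation=cv2.INTER_CUBIC))
"
```

```text
clock: 4.42
position: [0.5107, -0.0762, 0.0917]
eef_rot: [180.0, -0.0, 86.8]
ft_force: [-0.6, 0.2, -0.0]
finger_gap: 0.0298
4.4667 [ 0.51073106 -0.07624912  0.09170246] [1.79998742e+02 2.80076977e-04 8.70502828e+01] [-17.4  15.2 -17.6  57.3   0.   75.5]
```

View pics/w6c.png

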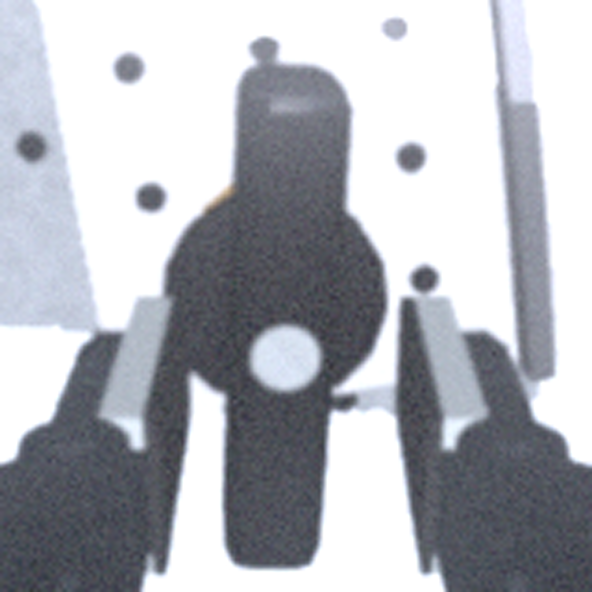

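```bash
python3 -m pendant '[{"translation":[0,0,-0.01],"turn":[0,0,0]},{"translation":[0,0,-0.01],"turn":[0,0,0]}]' 0.03
python3 -m pendant '[{"translation":[0,0,0],"turn":[0,0,0]},{"translation":[0,0,0],"turn":[0,0,0]},{"translation":[0,0,0],"turn":[0,0,0]},{"translation":[0,0,0],"turn":[0,0,0]}]' 0.006 30
python3 shot.py wrist w7; python3 -c "
import cv2
a=cv2.imread('pics/w7.png')[150:310,180:340]
cv2.imwrite('pics/w7c.png',cv2.resize(cv2.convertScaleAbs(a,alpha=2.2,beta=10),None,fx=3.7,fy=3.7,interpolation=cv2.INTER_CUBIC))
"
```

```text
clock: 4.63
position: [0.5098, -0.076, 0.08]
eef_rot: [-179.9, -0.0, 87.1]
ft_force: [-0.2, 0.3, -0.9]
finger_gap: 0.0302
clock: 4.97
position: [0.5093, -0.076, 0.0809]
eef_rot: [-179.8, -0.0, 87.1]
ft_force: [-4.4, -1.2, -3.3]
finger_gap: 0.0153
5.0167 [ 0.50928375 -0.07598882  0.0808921 ] [-1.79832991e+02 -1.67533096e-02  8.70740316e+01] [-17.4  15.7 -18.5  56.   -0.   75.5]
```

View pics/w7c.png

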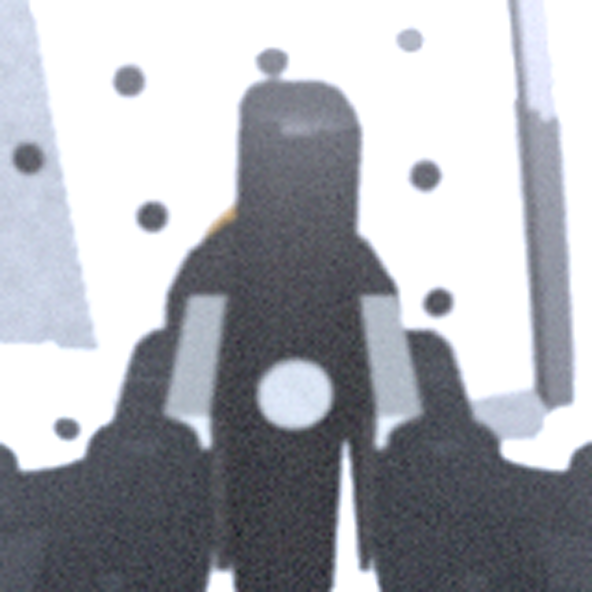

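```bash
python3 -m pendant '[{"translation":[0.001,-0.002,0],"turn":[0,0,0]},{"translation":[0.001,-0.002,-0.006],"turn":[0,0,0]},{"translation":[0.001,-0.002,-0.006],"turn":[0,0,0]}]' 0.03
python3 -m pendant '[{"translation":[0,0,0],"turn":[0,0,0]},{"translation":[0,0,0],"turn":[0,0,0]},{"translation":[0,0,0],"turn":[0,0,0]},{"translation":[0,0,0],"turn":[0,0,0]}]' 0.0 60
python3 -m pendant '[{"translation":[0,0,-0.0005],"turn":[0,0,0.1]},{"translation":[0,0,-0.001],"turn":[0,0,0.2]},{"translation":[0,0,-0.0015],"turn":[0,0,0.3]},{"translation":[0,0,-0.0015],"turn":[0,0,0.3]}]'
```

```text
clock: 5.27
position: [0.5129, -0.0786, 0.0756]
eef_rot: [179.9, 0.0, 87.1]
ft_force: [-0.1, 0.5, -0.8]
finger_gap: 0.0298
clock: 5.6
position: [0.5089, -0.0784, 0.0759]
eef_rot: [-179.7, 0.1, 87.1]
ft_force: [-8.4, -0.8, 6.5]
finger_gap: 0.0147
clock: 5.93
position: [0.5089, -0.0791, 0.0741]
eef_rot: [-179.7, 0.0, 104.5]
ft_force: [-6.5, -4.0, 1.0]
finger_gap: 0.0147
```

```bash
python3 -m pendant '[{"translation":[-0.001,0,-0.0005],"turn":[0,0,0.1]},{"translation":[-0.002,0,-0.001],"turn":[0,0,0.2]},{"translation":[-0.002,-0.0005,-0.0015],"turn":[0,0,0.3]},{"translation":[-0.002,-0.001,-0.002],"turn":[0,0,0.4]},{"translation":[-0.002,-0.001,-0.003],"turn":[0,0,0.5]},{"translation":[-0.002,-0.0015,-0.0035],"turn":[0,0,0.6]},{"translation":[-0.002,-0.0015,-0.004],"turn":[0,0,0.7]},{"translation":[-0.002,-0.002,-0.005],"turn":[0,0,0.8]},{"translation":[-0.002,-0.002,-0.005],"turn":[0,0,0.84]},{"translation":[-0.002,-0.002,-0.005],"turn":[0,0,0.84]}]'
```

```text
clock: 6.77
position: [0.51, -0.0812, 0.0693]
eef_rot: [-179.9, 0.1, 152.4]
ft_force: [0.4, -4.3, -2.5]
finger_gap: 0.0144
```

```bash
python3 -m pendant '[{"translation":[0,0,0],"turn":[0,0,0]},{"translation":[0,0,0.01],"turn":[0,0,0]},{"translation":[0,0,0.05],"turn":[0,0,0]},{"translation":[0,0,0.09],"turn":[0,0,0]},{"translation":[0.023,0.027,0.1],"turn":[0,0,0.02]},{"translation":[0.046,0.054,0.1],"turn":[0,0,0.04]},{"translation":[0.069,0.081,0.1],"turn":[0,0,0.06]},{"translation":[0.092,0.108,0.1],"turn":[0,0,0.08]},{"translation":[0.115,0.135,0.1],"turn":[0,0,0.1]},{"translation":[0.1395,0.162,0.1],"turn":[0,0,0.12]},{"translation":[0.1395,0.162,0.1],"turn":[0,0,0.12]},{"translation":[0.1395,0.162,0.1],"turn":[0,0,0.12]}]' 0.045
python3 shot.py wrist w8
```

```text
clock: 7.77
position: [0.65, 0.0839, 0.1692]
eef_rot: [180.0, -0.0, 159.4]
ft_force: [-0.5, -0.1, -0.5]
finger_gap: 0.0449
7.8167 [0.64923604 0.08268622 0.16941001] [ 1.79987351e+02 -1.90734047e-02  1.59327851e+02] [ 0.2 27.6 12.1 74.5  0.  20.9]
```

View pics/w8.png

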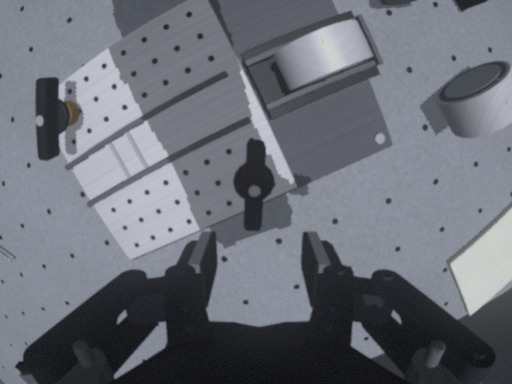

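```bash
python3 -c "
from h import *; import pickle
c=pickle.load(open('w8.pkl','rb'))
for z in (.0865,.0985): print(onz('wrist',(254,190),z,c), onz('wrist',(256,145),z,c),onz('wrist',(253,228),z,c))
"; python3 holes.py w2 w8|head -1
```

```text
[0.65043064 0.07968773 0.0865    ] [0.61368986 0.09541411 0.0865    ] [0.68420496 0.06586394 0.0865    ]
[0.64725454 0.08108984 0.0985    ] [0.61226171 0.09606804 0.0985    ] [0.67942204 0.06792372 0.0985    ]
n 29 27 slope x,y [-0.071   0.0981] z0 0.0481 rms 0.0018
```

```bash
python3 -m pendant '[{"translation":[-0.001,-0.001,-0.035],"turn":[0,0,-0.03]},{"translation":[-0.001,-0.001,-0.07],"turn":[0,0,-0.03]},{"translation":[-0.001,-0.001,-0.095],"turn":[0,0,-0.03]},{"translation":[-0.001,-0.001,-0.109],"turn":[0,0,-0.03]},{"translation":[-0.001,-0.001,-0.109],"turn":[0,0,-0.03]},{"translation":[-0.001,-0.001,-0.109],"turn":[0,0,-0.03]}]' 0.045
python3 -m pendant '[{"translation":[0,0,0],"turn":[0,0,0]},{"translation":[0,0,0],"turn":[0,0,0]},{"translation":[0,0,0],"turn":[0,0,0]},{"translation":[0,0,0],"turn":[0,0,0]},{"translation":[0,0,0],"turn":[0,0,0]}]' 0.0 60
```

```text
clock: 8.32
position: [0.6472, 0.0797, 0.0606]
eef_rot: [-180.0, -0.1, 157.5]
ft_force: [0.1, -0.1, 1.2]
finger_gap: 0.0452
clock: 8.73
position: [0.6494, 0.0797, 0.0628]
eef_rot: [-180.0, 0.2, 157.5]
ft_force: [-2.5, -3.4, 6.5]
finger_gap: 0.0141
```

```bash
python3 -m pendant '[{"translation":[0,0,0.0005],"turn":[0,0,-0.1]},{"translation":[0,0,0.001],"turn":[0,0,-0.2]},{"translation":[0,0,0.0015],"turn":[0,0,-0.3]},{"translation":[0,0,0.002],"turn":[0,0,-0.4]},{"translation":[0,0,0.003],"turn":[0,0,-0.5]},{"translation":[-0.001,0,0.0035],"turn":[0,0,-0.6]},{"translation":[-0.001,0,0.004],"turn":[0,0,-0.7]},{"translation":[-0.001,0,0.0045],"turn":[0,0,-0.8]},{"translation":[-0.001,0,0.005],"turn":[0,0,-0.9]},{"translation":[-0.0015,0,0.0055],"turn":[0,0,-1.0]},{"translation":[-0.0015,0,0.006],"turn":[0,0,-1.1]}]'
python3 -c "
from rig import *
s=get_state();print(s['joints'],s['wrist_torque'])"
```

```text
clock: 9.65
position: [0.6444, 0.0779, 0.0694]
eef_rot: [-179.8, 0.3, 94.2]
ft_force: [-14.5, -7.7, 16.2]
finger_gap: 0.0143
[-1.52947560e-02  2.99443163e+01  1.55270922e+00  6.17450021e+01
 -3.35122247e-01  8.57704656e+01] [-2.08077894  3.06866022  0.44764839]
```

```bash
python3 -m pendant '[{"translation":[-0.001,-0.001,0.0015],"turn":[0,0,-0.1]},{"translation":[-0.002,-0.001,0.0025],"turn":[0,0,-0.2]},{"translation":[-0.002,-0.001,0.003],"turn":[0,0,-0.3]},{"translation":[-0.002,-0.001,0.004],"turn":[0,0,-0.4]},{"translation":[-0.003,-0.001,0.005],"turn":[0,0,-0.5]},{"translation":[-0.003,-0.001,0.0055],"turn":[0,0,-0.6]},{"translation":[-0.003,-0.001,0.006],"turn":[0,0,-0.7]},{"translation":[-0.003,-0.001,0.007],"turn":[0,0,-0.8]},{"translation":[-0.003,-0.001,0.0075],"turn":[0,0,-0.9]},{"translation":[-0.003,-0.001,0.008],"turn":[0,0,-1.0]},{"translation":[-0.003,-0.001,0.0085],"turn":[0,0,-1.1]},{"translation":[-0.003,-0.001,0.0085],"turn":[0,0,-1.1]}]'
```

```text
clock: 10.65
position: [0.6392, 0.0791, 0.0761]
eef_rot: [-179.9, 0.4, 31.3]
ft_force: [-13.7, -1.9, 11.1]
finger_gap: 0.0134
```

```bash
python3 -m pendant '[{"translation":[0,0,0],"turn":[0,0,0]},{"translation":[0,0,0.01],"turn":[0,0,0]},{"translation":[0,0,0.05],"turn":[0,0,0]},{"translation":[0,0,0.09],"turn":[0,0,0.1]},{"translation":[-0.02,-0.01,0.12],"turn":[0,0,0.22]},{"translation":[-0.04,-0.02,0.15],"turn":[0,0,0.34]},{"translation":[-0.06,-0.03,0.18],"turn":[0,0,0.46]},{"translation":[-0.069,-0.04,0.208],"turn":[0,0,0.58]},{"translation":[-0.069,-0.04,0.208],"turn":[0,0,0.7]},{"translation":[-0.069,-0.04,0.208],"turn":[0,0,0.82]},{"translation":[-0.069,-0.04,0.208],"turn":[0,0,0.94]},{"translation":[-0.069,-0.04,0.208],"turn":[0,0,1.02]}]' 0.045
python3 -m pendant '[{"translation":[0,0,0],"turn":[0,0,0]},{"translation":[0,0,0],"turn":[0,0,0]},{"translation":[0,0,0],"turn":[0,0,0]}]'
python3 shot.py wrist w9
python3 -m pendant '[{"translation":[-0.015,-0.035,0],"turn":[0,0,0]},{"translation":[-0.03,-0.07,0],"turn":[0,0,0]},{"translation":[-0.03,-0.10,0],"turn":[0,0,0]},{"translation":[-0.03,-0.10,0],"turn":[0,0,0]},{"translation":[-0.03,-0.10,0],"turn":[0,0,0]},{"translation":[-0.03,-0.10,0],"turn":[0,0,0]},{"translation":[-0.03,-0.10,0],"turn":[0,0,0]}]'
python3 shot.py wrist w10; python3 holes.py w9 w10;python3 holes.py w10 w9|head -1
```

```text
clock: 11.65
position: [0.5756, 0.0396, 0.2849]
eef_rot: [179.8, 0.0, 90.3]
ft_force: [0.2, 0.9, 0.7]
finger_gap: 0.0448
clock: 11.9
position: [0.5751, 0.0398, 0.2834]
eef_rot: [179.9, -0.0, 89.8]
ft_force: [0.3, 0.1, -0.4]
finger_gap: 0.0453
11.95 [0.5750149  0.03979773 0.28319568] [1.79942464e+02 5.29572797e-04 8.98501131e+01] [-4.  17.7 13.2 85.5  0.  86.1]
clock: 12.53
position: [0.5449, -0.0594, 0.2828]
eef_rot: [180.0, -0.0, 90.0]
ft_force: [0.7, 0.3, -0.2]
finger_gap: 0.0452
12.5833 [ 0.54497119 -0.05923414  0.28272384] [ 1.79992773e+02 -1.19658161e-02  9.00080026e+01] [-14.6  14.4   8.7  84.3   0.   75.4]
n 40 37 slope x,y [-0.0011 -0.0049] z0 0.0574 rms 0.0007
[[-0.095  0.086  0.057]
 [-0.094  0.011  0.057]
 [-0.069 -0.038  0.058]
 [-0.069  0.037  0.058]
 [-0.045  0.062  0.056]
 [-0.044 -0.038  0.059]
 [-0.045  0.036  0.056]
 [ 0.046 -0.063  0.057]
 [ 0.045  0.012  0.057]
 [ 0.071 -0.062  0.057]
 [ 0.07   0.012  0.057]
 [ 0.096 -0.062  0.057]
 [ 0.095  0.013  0.058]]
n 40 37 slope x,y [-0.0011 -0.0049] z0 0.0574 rms 0.0007
```

View pics/w9.png

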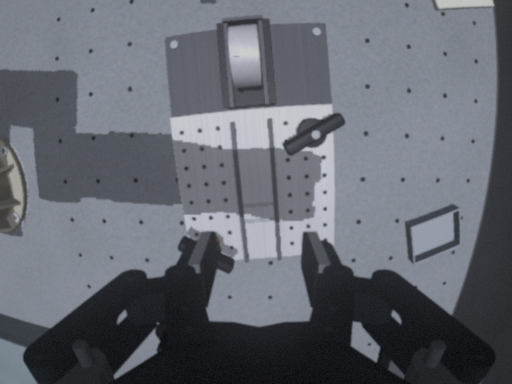

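```bash
cat > tab.py <<'E'
from holes import *
def tab(a,b):
    ca,cb=[pickle.load(open(f'{t}.pkl','rb')) for t in (a,b)]
    A,B=detect(a),detect(b);P=[]
    for u in A:
        p=onz('wrist',u,0,ca)
        if p is None or not(.4<p[0]<.8 and -.2<p[1]<.3): continue
        q=p[:2]-[.5755,0]; 
        if abs(q[0])<.13 and -.13<q[1]<.25: continue
        e=proj('wrist',p,cb); d=np.linalg.norm(B-e,axis=1); j=d.argmin()
        if d[j]<4: P.append(tri([('wrist',u,ca),('wrist',B[j],cb)])[0])
    P=np.array(P); k=np.ones(len(P),bool); M=np.c_[P[:,:2]-[.5755,0],np.ones(len(P))]
    for _ in range(5):
        s=np.linalg.lstsq(M[k],P[k,2],rcond=None)[0]; r=P[:,2]-M@s; k=abs(r)<max(2.2*r[k].std(),.001)
    print('table',a,b,len(P),k.sum(),s.round(4),r[k].std().round(4))
tab('w9','w10'); tab('w1','w2')
E
python3 tab.py
```

```text
table w9 w10 7 7 [-0.0153  0.0072  0.0032] 0.0009
table w1 w2 8 7 [ 0.0068 -0.0053 -0.0003] 0.0005
```

```bash
python3 -m pendant '[{"translation":[0.015,-0.03,-0.02],"turn":[0,0,0]},{"translation":[0.03,-0.06,-0.04],"turn":[0,0,0]},{"translation":[0.03,-0.06,-0.04],"turn":[0,0,0]},{"translation":[0.03,-0.06,-0.04],"turn":[0,0,0]},{"translation":[0.03,-0.06,-0.04],"turn":[0,0,0]},{"translation":[0.03,-0.06,-0.04],"turn":[0,0,0]}]'
python3 shot.py wrist w11
python3 -m pendant '[{"translation":[0,0.035,0],"turn":[0,0,0]},{"translation":[0,0.07,0],"turn":[0,0,0]},{"translation":[0,0.105,0],"turn":[0,0,0]},{"translation":[0,0.14,0],"turn":[0,0,0]},{"translation":[0,0.17,0],"turn":[0,0,0]},{"translation":[0,0.17,0],"turn":[0,0,0]},{"translation":[0,0.17,0],"turn":[0,0,0]},{"translation":[0,0.17,0],"turn":[0,0,0]},{"translation":[0,0.17,0],"turn":[0,0,0]}]'
python3 shot.py wrist w12; for p in "w11 w12" "w11 w9" "w10 w12" "w10 w11" "w9 w10"; do python3 holes.py $p|head -1; done
```

```text
clock: 13.08
position: [0.5749, -0.1191, 0.2436]
eef_rot: [180.0, 0.0, 90.0]
ft_force: [-0.6, -0.4, 0.5]
finger_gap: 0.045
13.1333 [ 0.57492643 -0.11907685  0.24382396] [1.79918969e+02 1.39266531e-02 9.00288668e+01] [-19.5  18.9   9.4  80.4   0.   70.4]
clock: 13.88
position: [0.5748, 0.0492, 0.2432]
eef_rot: [179.9, 0.0, 89.9]
ft_force: [-0.5, 0.3, 0.0]
finger_gap: 0.0449
13.9333 [0.5748365  0.04886856 0.24304373] [1.79964674e+02 1.37769806e-02 8.98761037e+01] [-3.1 17.8  7.7 79.9 -0.  87. ]
n 37 33 slope x,y [ 0.0022 -0.0012] z0 0.0574 rms 0.0004
n 38 35 slope x,y [-0.001  -0.0037] z0 0.0576 rms 0.0004
n 36 34 slope x,y [0.0031 0.    ] z0 0.0573 rms 0.0007
n 40 38 slope x,y [0.0028 0.0037] z0 0.0578 rms 0.0008
n 40 37 slope x,y [-0.0011 -0.0049] z0 0.0574 rms 0.0007
```

View pics/w11.png

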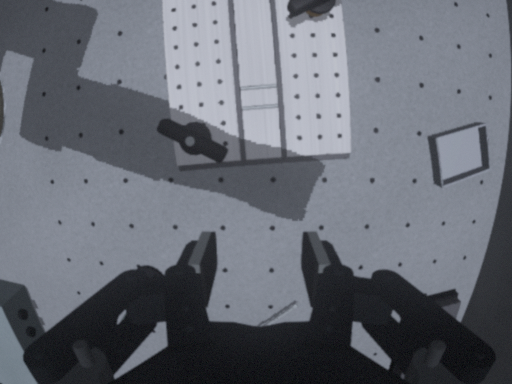

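View pics/w12.png

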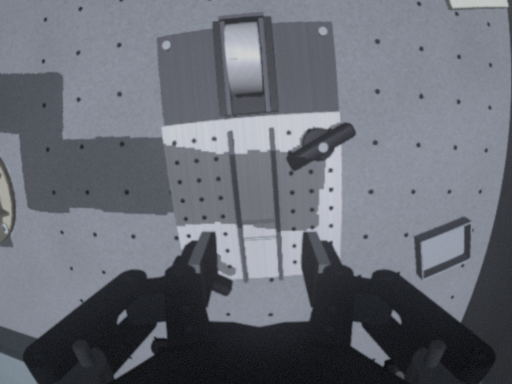

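```bash
python3 - <<'E'
from holes import *
o=np.array([.573,0.]);y=np.radians(4.1)
L,P,s=run('w11','w12',o,y)
for it in range(4):
    xs=np.array([-.095,-.07,-.045,.045,.07,.095]); ys=(np.arange(8)-3.5)*.025
    G=np.c_[xs[abs(L[:,0:1]-xs).argmin(1)],ys[abs(L[:,1:2]-ys).argmin(1)]]
    gc=G.mean(0);pc=P[:,:2].mean(0); H=((G-gc).T@(P[:,:2]-pc)); y=np.arctan2(H[0,1]-H[1,0],H[0,0]+H[1,1])
    c,sn=np.cos(y),np.sin(y);R=np.array([[c,-sn],[sn,c]]); o=pc-R@gc; L=(P[:,:2]-o)@R
    print(o.round(4),np.degrees(y).round(2),np.std(L-G).round(5))
c=pickle.load(open('w12.pkl','rb'))
for uv,z in [((226,64),.095),((264,62),.095),((244,23),.095),((166,45),.016),((322,31),.016),((230,112),.067),((268,110),.067)]:
    p=onz('wrist',uv,z,c); print(uv,p.round(4),((p[:2]-o)@R).round(4))
a=cv2.imread('pics/w12.png')[0:130,180:310]
cv2.imwrite('pics/w12c.png',cv2.resize(cv2.convertScaleAbs(a,alpha=1.5,beta=10),None,fx=4.5,fy=4.5,interpolation=cv2.INTER_CUBIC))
E
```

```text
n 37 33 slope x,y [ 0.0022 -0.0012] z0 0.0574 rms 0.0004
[ 5.735e-01 -3.000e-04] 4.52 0.00019
[ 5.735e-01 -3.000e-04] 4.52 0.00019
[ 5.735e-01 -3.000e-04] 4.52 0.00019
[ 5.735e-01 -3.000e-04] 4.52 0.00019
(226, 64) [0.5419 0.1672 0.095 ] [-0.0184  0.1695]
(264, 62) [0.5818 0.1689 0.095 ] [0.0216 0.1681]
(244, 23) [0.5608 0.2128 0.095 ] [0.004  0.2134]
(166, 45) [0.4512 0.2107 0.016 ] [-0.1053  0.22  ]
(322, 31) [0.6608 0.2272 0.016 ] [0.1049 0.22  ]
(230, 112) [0.5432 0.1149 0.067 ] [-0.0212  0.1172]
(268, 110) [0.587  0.1169 0.067 ] [0.0226 0.1158]
```

View pics/w12c.png

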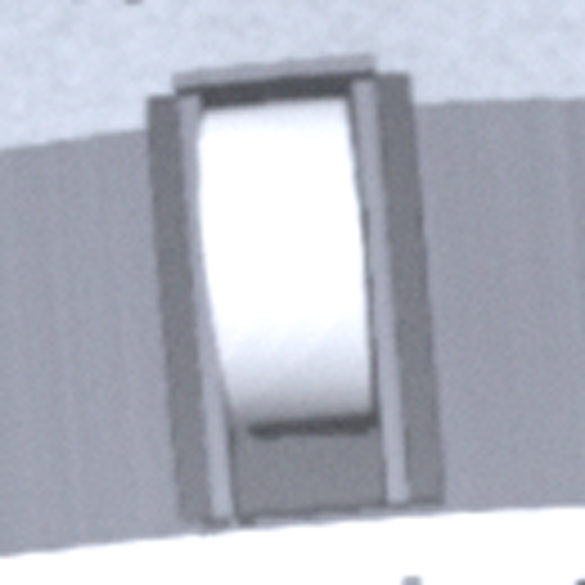

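```bash
python3 - <<'E'
from h import *; import pickle
c=pickle.load(open('w12.pkl','rb'))
o,d1=ray('wrist',(241,22.2),c);_,d2=ray('wrist',(246.7,94.5),c)
y=np.radians(4.52);R=np.array([[np.cos(y),-np.sin(y)],[np.sin(y),np.cos(y)]]);O=np.array([.5735,-.0003])
b=d1+d2;p=o+b*(.095-o[2])/b[2]; print('centre',p,(p[:2]-O)@R, 'cam',(o[:2]-O)@R,o[2])
ang=np.arccos(d1@d2);print('radius',np.linalg.norm(p-o)*np.sin(ang/2))
for q in [(0,.17),(0,.2),(0,0),(0,-.035)]: print(q,R@q+O)
E
```

```text
centre [0.56065843 0.17299027 0.095     ] [0.00085487 0.17376332] cam [0.01166991 0.12087995] 0.4127336332547861
radius 0.039208541988079736
(0, 0.17) [0.5601028  0.16917128]
(0, 0.2) [0.55773858 0.19907798]
(0, 0) [ 5.735e-01 -3.000e-04]
(0, -0.035) [ 0.57625825 -0.03519115]
```

```bash
python3 -m pendant '[{"translation":[-0.002,0.02,0],"turn":[0,0,0.12]},{"translation":[-0.004,0.04,0],"turn":[0,0,0.24]},{"translation":[-0.006,0.06,0],"turn":[0,0,0.36]},{"translation":[-0.008,0.08,0],"turn":[0,0,0.48]},{"translation":[-0.01,0.1,0],"turn":[0,0,0.6]},{"translation":[-0.0145,0.124,0],"turn":[0,0,0.72]},{"translation":[-0.0145,0.124,0],"turn":[0,0,0.84]},{"translation":[-0.0145,0.124,0],"turn":[0,0,0.96]},{"translation":[-0.0145,0.124,0],"turn":[0,0,1.08]},{"translation":[-0.0145,0.124,0],"turn":[0,0,1.2]},{"translation":[-0.0145,0.124,0],"turn":[0,0,1.32]},{"translation":[-0.0145,0.124,0],"turn":[0,0,1.44]}]' 0.0854
python3 -m pendant '[{"translation":[0,0,-0.015],"turn":[0,0,0.12]},{"translation":[0,0,-0.03],"turn":[0,0,0.212]},{"translation":[0,0,-0.045],"turn":[0,0,0.212]},{"translation":[0,0,-0.06],"turn":[0,0,0.212]},{"translation":[0,0,-0.07],"turn":[0,0,0.212]},{"translation":[0,0,-0.07],"turn":[0,0,0.212]},{"translation":[0,0,-0.07],"turn":[0,0,0.212]},{"translation":[0,0,-0.07],"turn":[0,0,0.212]}]'
python3 shot.py wrist w13; python3 shot.py side s13 130 150 160 120 5; python3 shot.py scene c13 240 120 160 120 5
```

```text
clock: 14.93
position: [0.5606, 0.1724, 0.2427]
eef_rot: [-180.0, -0.0, 172.7]
ft_force: [0.6, -0.9, -0.5]
finger_gap: 0.0853
clock: 15.6
position: [0.5609, 0.1734, 0.1736]
eef_rot: [180.0, 0.1, -175.4]
ft_force: [-0.7, 0.4, 0.4]
finger_gap: 0.0853
15.65 [0.56103681 0.17355975 0.17385145] [ 1.79987398e+02  1.01197924e-01 -1.75433448e+02] [ 9.4 19.8  0.9 71.   0.   4.8]
15.7 [0.56106404 0.17367345 0.17389192] [ 1.79986426e+02  1.11644525e-01 -1.75422328e+02] [ 9.4 19.8  0.9 71.   0.   4.8]
15.75 [0.56097392 0.173794   0.17381719] [ 1.79984588e+02  1.08606427e-01 -1.75413665e+02] [ 9.4 19.8  0.9 71.   0.   4.8]
```

View pics/w13.png

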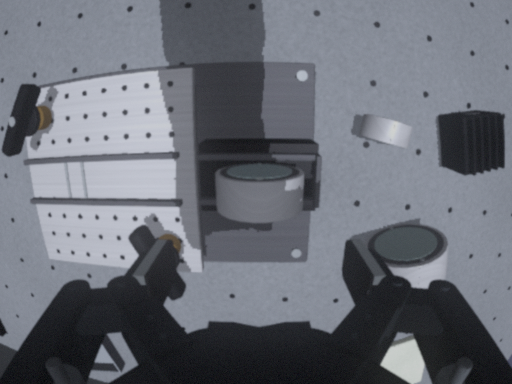

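View pics/s13_c.png

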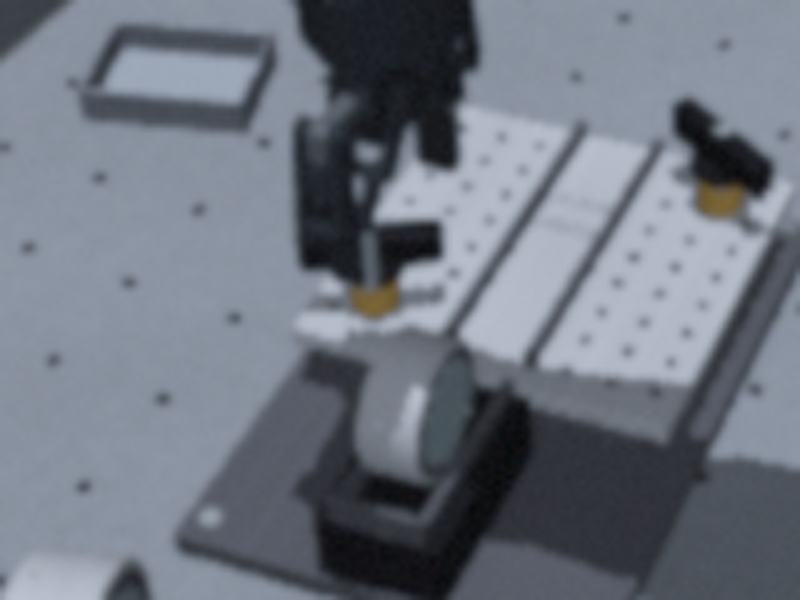

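View pics/c13_c.png

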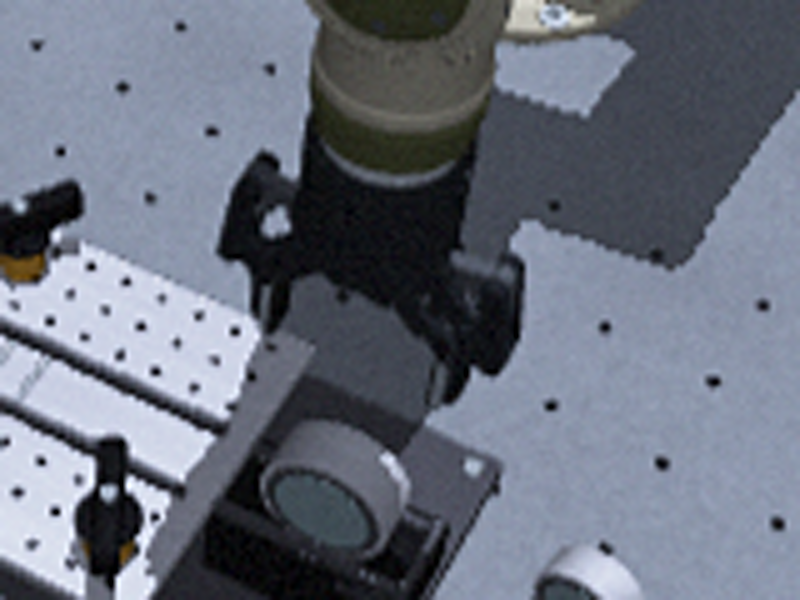

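```bash
python3 - <<'E'
from h import *
S=lambda x,y:(240+x/5-.4,120+y/5-.4); D=lambda x,y:(130+x/5-.4,150+y/5-.4)
print(tri([('scene',S(440,405)),('side',D(368,283))]))
print(tri([('scene',S(270,325)),('side',D(437,163))]))
p=get_state()['position'];print(p)
y=np.radians(4.52);R=np.array([[np.cos(y),-np.sin(y)],[np.sin(y),np.cos(y)]]);O=np.array([.5735,-.0003])
# disc centre: scene glass ellipse centre (front face +x), wrist faces
print((p[:2]-O)@R)
# disc extents along y in wrist at top edges
o,d1=ray('wrist',(216,190));_,d2=ray('wrist',(303,190)); b=d1/d1[0]; 
for z in (.095,.1): 
  for uv in ((216,188),(303,188)): q=onz('wrist',uv,z); print(z,(q[:2]-O)@R)
E
```

```text
(array([0.55419384, 0.21816349, 0.20962948]), [np.float64(0.004998392167059903), np.float64(0.004998392167059744)])
(array([0.56514057, 0.12781506, 0.21416344]), [np.float64(0.0017942841595541218), np.float64(0.0017942841595542716)])
[0.56097392 0.173794   0.17381719]
[0.00123271 0.17453969]
0.095 [0.00043645 0.13705723]
0.095 [0.00022909 0.21308887]
0.1 [-0.00098157  0.13781149]
0.1 [-0.00118475  0.21231161]
```

```bash
python3 - <<'E'
from h import *
p=get_state()['position']
for h in (.04,.06,.073,.085,.1,.12,.15,.2): print(h,((proj('scene',p+[0,0,h])-[240,120])*5).round(), ((proj('side',p+[0,0,h])-[130,150])*5).round())
E
```

```text
0.04 [350. 356.] [393. 222.]
0.06 [354. 331.] [390. 189.]
0.073 [356. 315.] [388. 167.]
0.085 [359. 299.] [386. 147.]
0.1 [362. 279.] [384. 121.]
0.12 [366. 252.] [381.  86.]
0.15 [373. 209.] [376.  31.]
0.2 [386. 132.] [368. -64.]
```

```bash
python3 -m pendant '[{"translation":[-0.0005,0,-0.025],"turn":[0,0,0]},{"translation":[-0.001,0,-0.05],"turn":[0,0,0]},{"translation":[-0.001,0,-0.07],"turn":[0,0,0]},{"translation":[-0.001,0,-0.085],"turn":[0,0,0]},{"translation":[-0.001,0,-0.1],"turn":[0,0,0]},{"translation":[-0.001,0,-0.1],"turn":[0,0,0]},{"translation":[-0.001,0,-0.1],"turn":[0,0,0]}]' 0.0854
python3 shot.py wrist w14;  python3 shot.py side s14 130 150 160 120 5; python3 shot.py scene c14 240 120 160 120 5
```

```text
clock: 16.33
position: [0.5589, 0.1738, 0.0727]
eef_rot: [-180.0, -0.1, -175.4]
ft_force: [0.3, -0.7, 0.7]
finger_gap: 0.0852
16.3833 [0.55973998 0.17391173 0.07361269] [ 1.79989711e+02  4.97575164e-02 -1.75396672e+02] [ 9.4 23.1 -8.8 58.   0.   4.8]
16.4333 [0.56023913 0.1739882  0.07412616] [ 1.79984086e+02  1.19644904e-01 -1.75398816e+02] [ 9.4 23.  -8.8 58.   0.   4.8]
16.4833 [0.56040897 0.17398399 0.0742752 ] [ 1.79982141e+02  1.45453883e-01 -1.75401909e+02] [ 9.4 23.  -8.8 58.   0.   4.8]
```

View pics/w14.png

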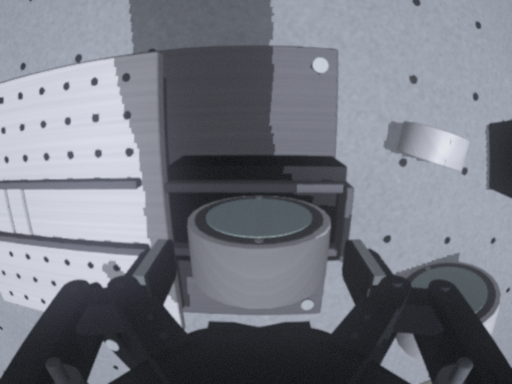

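View pics/s14_c.png

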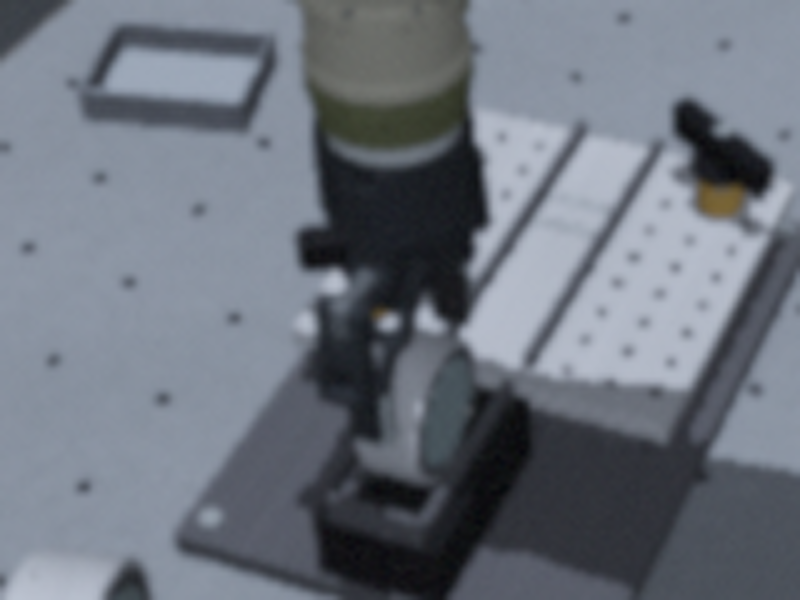

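View pics/c14_c.png

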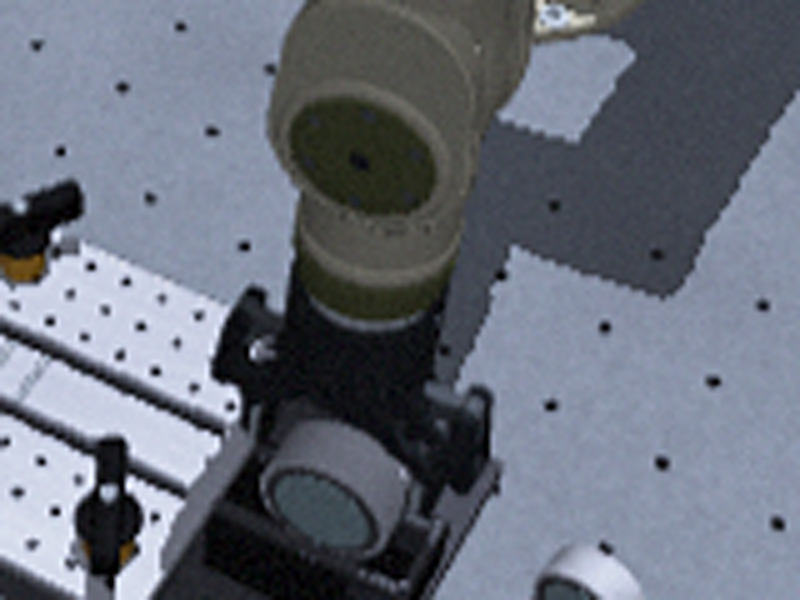

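```bash
python3 -m pendant '[{"translation":[0,0,-0.008],"turn":[0,0,0]},{"translation":[0,0,-0.016],"turn":[0,0,0]},{"translation":[0,0,-0.0245],"turn":[0,0,0]},{"translation":[0,0,-0.0245],"turn":[0,0,0]},{"translation":[0,0,-0.0245],"turn":[0,0,0]},{"translation":[0,0,-0.0245],"turn":[0,0,0]}]' 0.0854
python3 shot.py wrist w15;  python3 shot.py side s15 130 150 160 120 5
```

```text
clock: 16.98
position: [0.5591, 0.1737, 0.048]
eef_rot: [180.0, -0.0, -175.4]
ft_force: [-0.3, 0.9, 0.5]
finger_gap: 0.0854
17.0333 [0.55935704 0.17376647 0.04828214] [ 1.79995134e+02  3.98165103e-03 -1.75403351e+02] [  9.4  24.3 -10.8  54.9   0.    4.8]
17.0833 [0.5594829  0.1737936  0.04844896] [ 1.79992700e+02  2.43525754e-02 -1.75404316e+02] [  9.4  24.3 -10.8  54.9   0.    4.8]
```

View pics/w15.png

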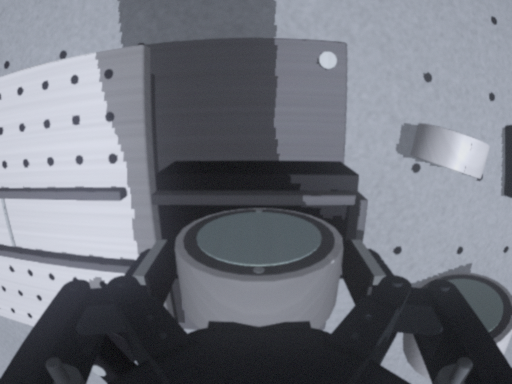

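View pics/s15_c.png

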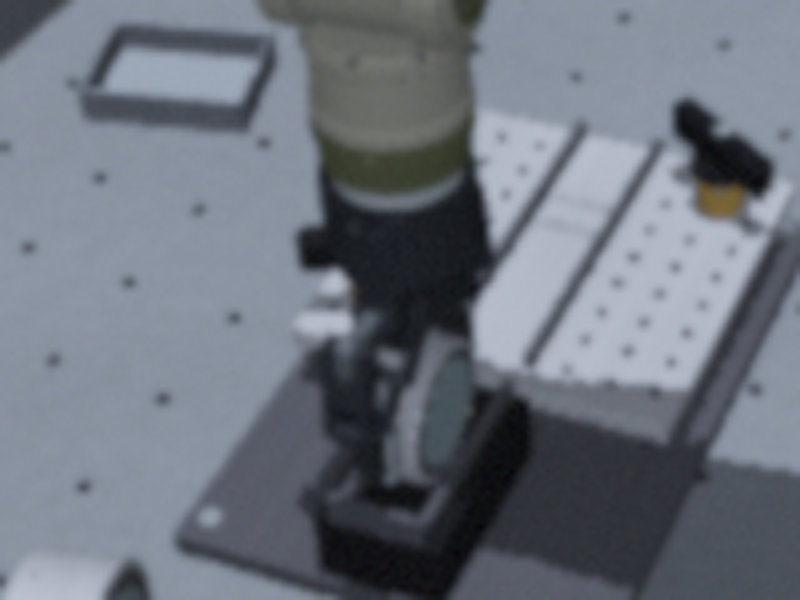

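```bash
python3 -m pendant '[{"translation":[0.0002,-0.003,0],"turn":[0,0,0]},{"translation":[0.0006,-0.007,0],"turn":[0,0,0]},{"translation":[0.0009,-0.012,0],"turn":[0,0,0]},{"translation":[0.0013,-0.017,0],"turn":[0,0,0]},{"translation":[0.0017,-0.022,0],"turn":[0,0,0]},{"translation":[0.0021,-0.027,0],"turn":[0,0,0]},{"translation":[0.0025,-0.032,0],"turn":[0,0,0]},{"translation":[0.0029,-0.037,0],"turn":[0,0,0]},{"translation":[0.0033,-0.042,0],"turn":[0,0,0]},{"translation":[0.0036,-0.046,0],"turn":[0,0,0]},{"translation":[0.0039,-0.049,0],"turn":[0,0,0]},{"translation":[0.0039,-0.05,0],"turn":[0,0,0]}]' 0.0854
python3 shot.py wrist w16
```

```text
clock: 18.08
position: [0.5632, 0.1232, 0.0482]
eef_rot: [-180.0, 0.0, -175.4]
ft_force: [0.1, 0.7, 0.4]
finger_gap: 0.0853
18.1333 [0.56321177 0.12326028 0.04820948] [ 1.79999033e+02 -1.18771039e-03 -1.75436914e+02] [  4.4  23.4 -12.3  54.3   0.   -0.2]
```

View pics/w16.png

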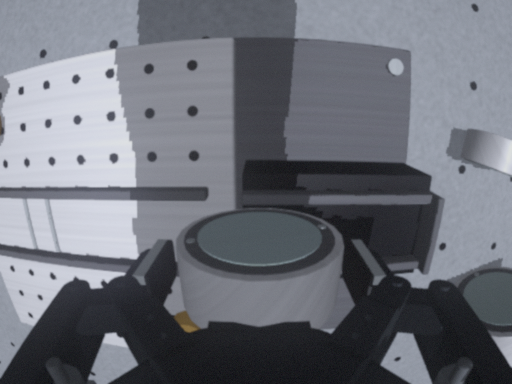

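```bash
python3 -m pendant '[{"translation":[0.0002,-0.003,0],"turn":[0,0,0]},{"translation":[0.0006,-0.007,0],"turn":[0,0,0]},{"translation":[0.0009,-0.012,0],"turn":[0,0,0]},{"translation":[0.0013,-0.017,0],"turn":[0,0,0]},{"translation":[0.0017,-0.022,0],"turn":[0,0,0]},{"translation":[0.0021,-0.027,0],"turn":[0,0,0]},{"translation":[0.0025,-0.032,0],"turn":[0,0,0]},{"translation":[0.0029,-0.037,0],"turn":[0,0,0]},{"translation":[0.0033,-0.042,0],"turn":[0,0,0]},{"translation":[0.0036,-0.047,0],"turn":[0,0,0]},{"translation":[0.004,-0.052,0],"turn":[0,0,0]},{"translation":[0.0044,-0.056,0],"turn":[0,0,0]}]' 0.0854
python3 -m pendant '[{"translation":[0.0003,-0.004,0],"turn":[0,0,0]},{"translation":[0.0007,-0.009,0],"turn":[0,0,0]},{"translation":[0.0011,-0.014,0],"turn":[0,0,0]},{"translation":[0.0015,-0.019,0],"turn":[0,0,0]},{"translation":[0.0019,-0.024,0],"turn":[0,0,0]},{"translation":[0.0023,-0.029,0],"turn":[0,0,0]},{"translation":[0.0027,-0.034,0],"turn":[0,0,0]},{"translation":[0.0031,-0.039,0],"turn":[0,0,0]},{"translation":[0.0034,-0.043,0],"turn":[0,0,0]},{"translation":[0.0036,-0.046,0],"turn":[0,0,0]},{"translation":[0.0037,-0.047,0],"turn":[0,0,0]}]'
python3 shot.py wrist w17
```

```text
clock: 19.13
position: [0.5676, 0.0671, 0.0482]
eef_rot: [180.0, -0.0, -175.4]
ft_force: [0.3, -0.1, -0.3]
finger_gap: 0.0855
clock: 20.05
position: [0.5713, 0.0202, 0.0482]
eef_rot: [180.0, 0.0, -175.4]
ft_force: [1.0, 0.9, 0.8]
finger_gap: 0.0853
20.1 [0.57132716 0.02025209 0.04821486] [ 1.79998703e+02  2.25832859e-03 -1.75436741e+02] [ -6.   22.9 -13.   54.1   0.  -10.6]
```

View pics/w17.png

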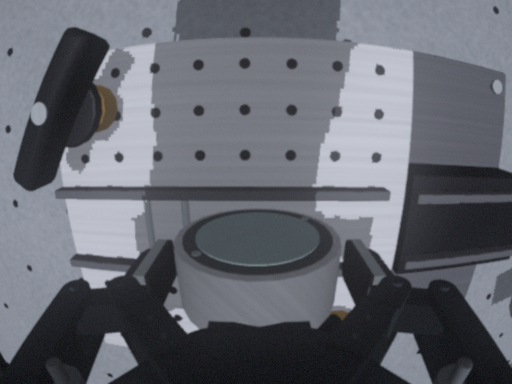

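```bash
python3 -m pendant '[{"translation":[0.0002,-0.003,0],"turn":[0,0,0]},{"translation":[0.0005,-0.006,0],"turn":[0,0,0]},{"translation":[0.0008,-0.01,0],"turn":[0,0,0]},{"translation":[0.0011,-0.014,0],"turn":[0,0,0]},{"translation":[0.0014,-0.018,0],"turn":[0,0,0]},{"translation":[0.0017,-0.022,0],"turn":[0,0,0]},{"translation":[0.002,-0.026,0],"turn":[0,0,0]},{"translation":[0.0023,-0.029,0],"turn":[0,0,0]},{"translation":[0.0025,-0.032,0],"turn":[0,0,0]},{"translation":[0.0027,-0.034,0],"turn":[0,0,0]},{"translation":[0.0028,-0.036,0],"turn":[0,0,0]},{"translation":[0.003,-0.038,0],"turn":[0,0,0]}]' 0.0854
python3 -m pendant '[{"translation":[0.0001,-0.002,0],"turn":[0,0,0]},{"translation":[0.0003,-0.004,0],"turn":[0,0,0]},{"translation":[0.0005,-0.006,0],"turn":[0,0,0]},{"translation":[0.0006,-0.008,0],"turn":[0,0,0]},{"translation":[0.0008,-0.01,0],"turn":[0,0,0]},{"translation":[0.0009,-0.012,0],"turn":[0,0,0]},{"translation":[0.0011,-0.014,0],"turn":[0,0,0]},{"translation":[0.0012,-0.016,0],"turn":[0,0,0]},{"translation":[0.0013,-0.017,0],"turn":[0,0,0]},{"translation":[0.0013,-0.017,0],"turn":[0,0,0]},{"translation":[0.0013,-0.017,0],"turn":[0,0,0]}]'
python3 shot.py wrist w18
```

```text
clock: 21.1
position: [0.5742, -0.0172, 0.0482]
eef_rot: [180.0, 0.0, -175.4]
ft_force: [-0.2, 3.4, 2.8]
finger_gap: 0.0856
clock: 22.02
position: [0.5755, -0.0343, 0.0482]
eef_rot: [180.0, -0.0, -175.4]
ft_force: [0.2, 0.4, 0.4]
finger_gap: 0.0856
22.0667 [ 0.57553917 -0.03425084  0.04821899] [ 1.79991943e+02 -5.28628222e-04 -1.75408271e+02] [-11.4  23.4 -12.3  54.3   0.  -16. ]
```

View pics/w18.png

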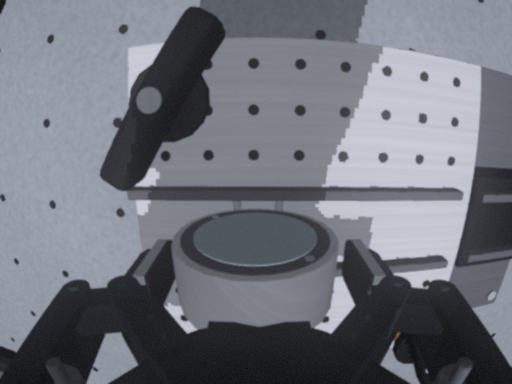

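```bash
python3 -m pendant '[{"translation":[0,0,0.004],"turn":[0,0,0]},{"translation":[0,0,0.012],"turn":[0,0,0]},{"translation":[0,0,0.025],"turn":[0,0,0]},{"translation":[0,0,0.045],"turn":[0,0,0]},{"translation":[0,0,0.07],"turn":[0,0,0]},{"translation":[0,0,0.1],"turn":[0,0,0]},{"translation":[0,0,0.13],"turn":[0,0,0]},{"translation":[0,0,0.16],"turn":[0,0,0]},{"translation":[0,0,0.19],"turn":[0,0,0]},{"translation":[0,0,0.19],"turn":[0,0,0]},{"translation":[0,0,0.19],"turn":[0,0,0]},{"translation":[0,0,0.19],"turn":[0,0,0]}]'
python3 shot.py wrist w19 150 70 160 120 5; python3 shot.py scene c19 190 130 160 120 5; python3 shot.py side s19 160 150 160 120 5
```

```text
clock: 23.07
position: [0.5755, -0.0342, 0.2384]
eef_rot: [-180.0, 0.0, -175.4]
ft_force: [0.4, -0.1, 0.2]
finger_gap: 0.0853
23.1167 [ 0.57494872 -0.03404007  0.2374326 ] [ 1.79969307e+02 -7.78661772e-02 -1.75396382e+02] [-11.4  17.8   7.   79.3   0.  -16. ]
23.1667 [ 0.57471886 -0.03402066  0.2369568 ] [ 1.79955875e+02 -1.30122158e-01 -1.75400592e+02] [-11.4  17.8   6.9  79.3   0.  -16. ]
23.2167 [ 0.57466294 -0.03402873  0.23678659] [ 1.79950950e+02 -1.50442060e-01 -1.75401339e+02] [-11.4  17.8   6.9  79.3   0.  -16. ]
```

View pics/w19.png

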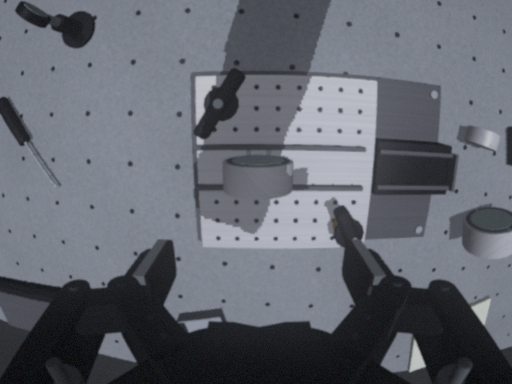

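View pics/c19_c.png

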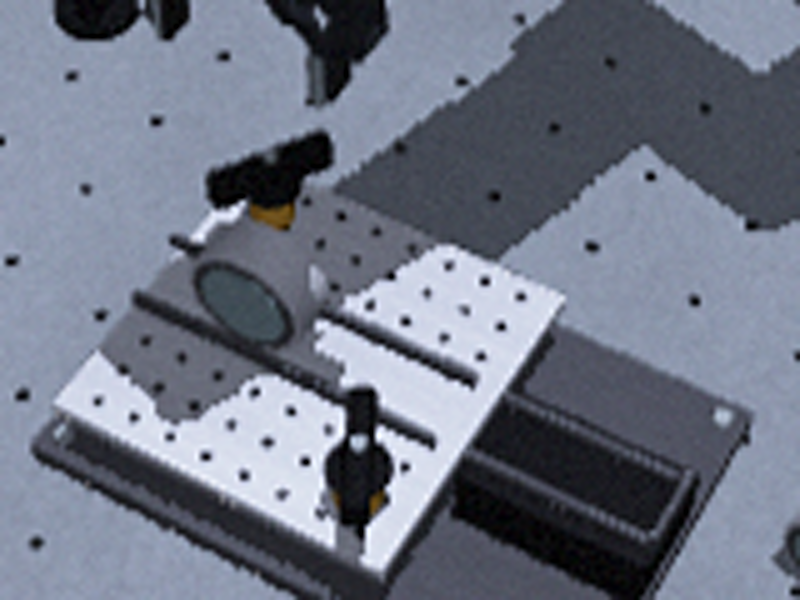

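View pics/s19_c.png

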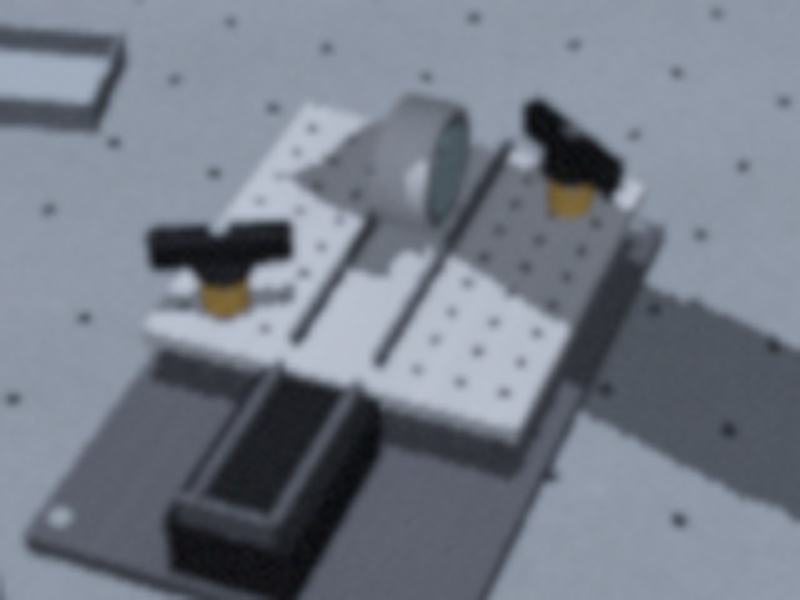

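```bash
python3 -m pendant '[{"translation":[0,0.03,0.02],"turn":[0,0,0]},{"translation":[0.0,0.06,0.03],"turn":[0,0,0]},{"translation":[0,0.09,0.03],"turn":[0,0,0]},{"translation":[0,0.1,0.03],"turn":[0,0,0]},{"translation":[0,0.1,0.03],"turn":[0,0,0]},{"translation":[0,0.1,0.03],"turn":[0,0,0]},{"translation":[0,0.1,0.03],"turn":[0,0,0]},{"translation":[0,0.1,0.03],"turn":[0,0,0]}]'
python3 shot.py wrist w20
python3 -m pendant '[{"translation":[0.03,-0.03,0],"turn":[0,0,0]},{"translation":[0.06,-0.06,0],"turn":[0,0,0]},{"translation":[0.09,-0.09,0],"turn":[0,0,0]},{"translation":[0.1,-0.12,0],"turn":[0,0,0]},{"translation":[0.1,-0.14,0],"turn":[0,0,0]},{"translation":[0.1,-0.14,0],"turn":[0,0,0]},{"translation":[0.1,-0.14,0],"turn":[0,0,0]},{"translation":[0.1,-0.14,0],"turn":[0,0,0]},{"translation":[0.1,-0.14,0],"turn":[0,0,0]}]'
python3 shot.py wrist w21
sed -i 's/tab(.w9.*/[tab(*p) for p in (("w19","w20"),("w20","w21"),("w11","w12"))]/' tab.py; python3 tab.py
for p in "w19 w20" "w20 w21" "w19 w21" "w11 w12"; do python3 holes.py $p|head -1; done
```

```text
clock: 23.88
position: [0.5754, 0.0645, 0.2675]
eef_rot: [-180.0, -0.1, -175.5]
ft_force: [0.2, -1.0, -0.1]
finger_gap: 0.0853
23.9333 [0.57544316 0.06448147 0.26775132] [-1.79996494e+02 -5.09445103e-02 -1.75503427e+02] [-1.5 18.1 11.6 83.6 -0.  -6. ]
clock: 24.68
position: [0.6752, -0.0736, 0.2686]
eef_rot: [180.0, 0.0, -175.4]
ft_force: [-0.2, -0.3, -1.0]
finger_gap: 0.0852
24.7333 [ 0.67527933 -0.07329854  0.26868928] [ 1.79988968e+02  2.23390905e-02 -1.75345019e+02] [-13.   30.7  31.   90.2   0.  -17.6]
table w19 w20 13 11 [ 0.0017 -0.0022  0.001 ] 0.0007
table w20 w21 12 12 [-0.0023 -0.0022  0.0012] 0.0006
table w11 w12 5 5 [-0.0232  0.0144  0.0042] 0.0011
n 41 35 slope x,y [-0.0014  0.0042] z0 0.0575 rms 0.0006
n 40 39 slope x,y [0.0021 0.0038] z0 0.0572 rms 0.0005
n 38 37 slope x,y [0.0042 0.0022] z0 0.057 rms 0.0004
n 37 33 slope x,y [ 0.0022 -0.0012] z0 0.0574 rms 0.0004
```

View pics/w21.png

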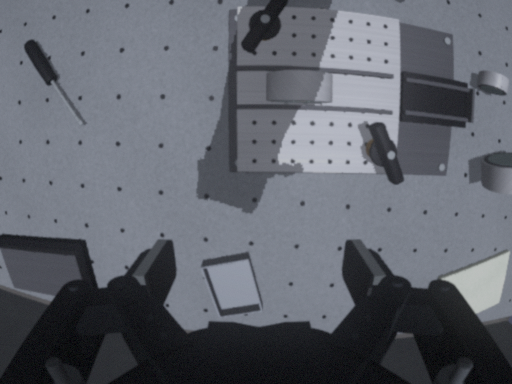

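```bash
python3 - <<'E'
from h import *; import pickle
y=np.radians(4.52);R=np.array([[np.cos(y),-np.sin(y)],[np.sin(y),np.cos(y)]]);O=np.array([.5735,-.0003])
for t,a,b in (('w19',(222.5,180),(293,180)),('w21',(267,88),(332,88))):
    c=pickle.load(open(t+'.pkl','rb')); _,d1=ray('wrist',a,c);o,d2=ray('wrist',b,c); q=d1+d2; p=o+q*(.095-o[2])/q[2]
    print(t,((p[:2]-O)@R).round(4), 'r',np.linalg.norm(p-o)*np.sin(np.arccos(d1@d2)/2))
a=cv2.imread('pics/w19.png')[110:230,180:340]
cv2.imwrite('pics/w19d.png',cv2.resize(cv2.convertScaleAbs(a,alpha=1.8),None,fx=5,fy=5,interpolation=cv2.INTER_CUBIC))
E
```

```text
w19 [ 0.0074 -0.0352] r 0.03815918691886773
w21 [ 0.0021 -0.0352] r 0.037081392791734204
```

View pics/w19d.png

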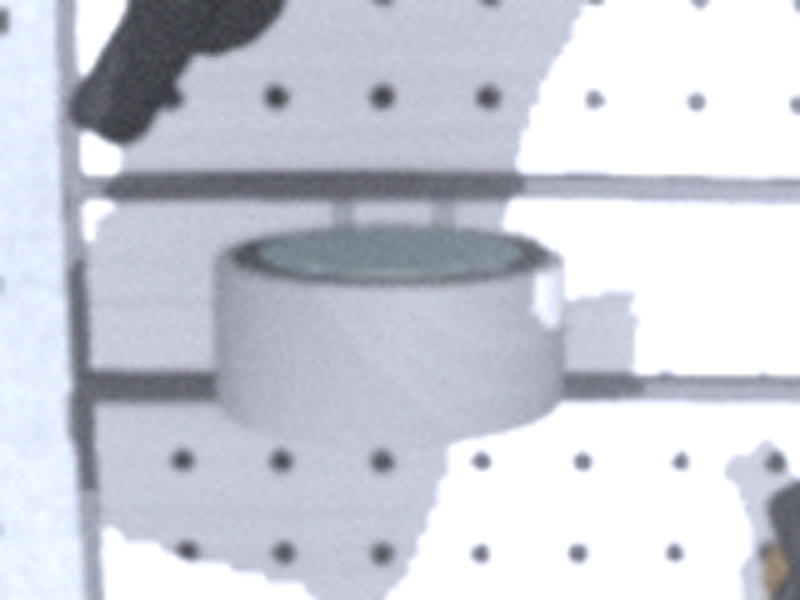

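Two views put the disc at stage y = −0.0352 (target −0.035), and it is standing between the two ribs. The tool is well clear of everything, so I'm handing the job in.

```bash
python3 -c "
from rig import *
print(job_done(), get_state()['clock'])"
```

```text
the job is handed in; nothing more can be done
the job is handed in; nothing more can be done
```

I levelled the platform, rolled the middle-sized lens cell from the dock onto it, and handed the job in at about 25 s of the 67 s. The cell was left standing between the two ribs. No verdict was reported.

- **Levelling:** I turned the near knob about 1.14 rad counter-clockwise and the far knob about 2.2 rad clockwise.
- **Rolling:** I straddled the cell with the open fingers and rolled it along the track. It was never gripped or lifted. Push forces stayed around 3–4 N going over the first rib.
- **Disc position:** two views put it at stage y = −35.2 mm against a target of −35 mm. All the later pictures show it standing.
- **Platform level:** hole-triangulation plane fits put the middle of the plate at a height of 57.0–57.8 mm (57 mm is level). The individual slope estimates disagree by up to about ±0.005 rad and average about +0.001 rad on each axis. So it is level to within what I could measure, but the table-hole reference check was too noisy to tighten that.
- **Fingertip height:** the real fingertips sit roughly 20–25 mm higher than the stated tool point. My first close on the near knob therefore shut above the bar without touching it; I re-gripped lower.
- **Bystanders:** none was touched, and the peak wrist force I read was about 23 N, while turning the far knob.

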